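# Test a sprayer spring on the lever tester

## Robot

A 6-joint arm with a two-finger parallel gripper is mounted at the origin on the work surface. World frame = base frame: x ahead of the robot, y to its left, z up, the work surface at z = 0. Lengths are in m, angles in rad, forces in N, time in s.
With the tool pointing down it reaches from about 0.3 to 0.875 m from the base axis. Payload 4.2 kg.
Tool frame: the origin (TCP) lies between the finger pads; the fingertips stand 17 mm ahead of it and the grasp point (between the pads) lies 2 mm behind it (ctrl.nose_length is the distance from the TCP to the fingertips, in m); x points along the fingers, y is the direction in which the jaws open and shut, and the axes are right-handed (so a half turn about x gives the same grasp; the last joint's range is limited). The gripper opens to 85 mm and grips with 20 to 120 N. Pads are 22 mm wide; open, the fingers measure 114 mm over their backs; the gripper's body (76 mm by 85 mm) begins 54 mm behind the grasp point. The pads swing forward as they close: fully open they stand 13 mm farther back than shut.
Start: joints at [-1.251, 0.32, 1.565, -0, 1.257, -0.02], TCP at [0.192, -0.542, 0.212] pointing down, gripper open.
Joint ranges: [-3.11, 3.11], [-0.84, 2.01], [0.21, 2.61], [-1.34, 4.49], [0.05, 2.63], [-2.56, 2.56]. Speed limits (rad/s): [2.57, 2.57, 3.14, 3.14, 3.14, 3.14].

## Interface

Orientations are given as a unit quaternion [x, y, z, w].
In Python, from bench import telemetry, cams, sign_off, ctrl gives the robot as it stands.
- The arm moves only by the tool drive_tool, never from a script. Its argument "motion" is one flat list of numbers, 7 for each row, row after row: the opening, from 0 (shut) to 1 (fully open), then the shift along the tool's x, y, z normalised to -1 to 1, where 1 is 0.1 m, then the turn, a rotation vector about the tool's x, y, z normalised to -1 to 1, where 1 is 1.5 rad. In form: [fingers, tx, ty, tz, ax, ay, az, fingers, tx, ty, tz, ax, ay, az, ...]. A call has exactly 8 rows; each row is the pose to reach, as a shift and turn from the pose commanded when the call began, along the tool's axes at that moment; what a row does not reach only later rows make up. A row lasts 1/12 s, in which the tool goes at most 41.7 mm and 7.16 degrees, less where a joint would pass 70% of its speed; a pose out of reach is approached as far as the arm can. A call with a number of a shift or a turn outside -1 to 1 is refused whole. A call with a gripper value outside its range is refused whole. The fingers move at their own pace and stop on an object; the grip force is fixed at half the most. Time passes only in rows, so rows that repeat a pose let the fingers close, or fill a call up. It gives the time, the measured TCP pose, the force and the opening at its end, in the units of the state.
- telemetry.read_state(): the state, without advancing time (a new reading comes with each control period).
- cams.capture(name): name is "side" or "top"; returns a dict with "img" (400x640x3 uint8, red, green, blue), "range_z" (400x640 float32, m along the optical axis (not along the pixel's ray), 0 where there is no reading), "fx", "fy", "cx", "cy" (pixels), "R" (3x3) and "t" (3): a world point X has camera coordinates R X + t. Camera axes: x right, y down, z forward; pixel columns grow to the right and rows downward; lengths in m; the calibration is good to about 2 mm. A picture is of the moment at which its call begins.
- sign_off(): hands the job in, once; it reports no verdict.
The state is a dict: "time_s": time; "joint_positions": joint angles; "qvel": joint speeds; "effort": joint torques, N m; "position": TCP position; "tcp_rot": TCP orientation; "force": force on the tool from outside, world axes, zero at the start; "moment": the same for the moment, N m; "grip_width": finger opening in m.
Only numpy, scipy, OpenCV 4.12 (cv2) and the standard library are available. Lean on these libraries where they do the work, as an engineer would, in place of code of your own. Each camera call takes 0.05 s, during which the arm holds its last target. There are 200 camera calls.

## Task

Check the sprayer spring on the hand-lever tester: stand it upright in the round recess of the weighing pan and let go, then bring the lever down onto it until the lever's foot just bears on the steel gauge block that sets the test height, gently, without leaning hard on the block or shifting it, and pause there a moment. Leave the lever down on the block with the spring compressed, then slide the black marker on the scale to stand level with the needle, and let go of everything.

Things in the scene. Friction and masses are not known exactly. Their poses are not given: they have to be found in the camera images.
- tester: Grey tester with a base plate 235 x 120 x 16 mm. Origin on the table at the plate's underside, about its middle; z up. Its x axis points from the handle end of the lowered lever to the hinge. The lever, gauge block and pan lie along its line y = 0; a white scale box 190 (x) x 50 (y) mm, 45 mm high, is at its +y side, centred at y = 125 mm.
- pan_seat (a point): Centre of the floor of the round recess in the steel weighing pan, 30 mm above the table, at tester x = -30 mm. Recess 39 mm across, its rim 4 mm high and 49 mm across outside. The pan sinks on a scale spring by 0.4 mm per N, at most 10 mm.
- spring_mid (a point): Sprayer spring on a white telescopic guide, standing loose and upright, 60 mm tall, about 62 g; this point is on its axis half-way up (30 mm above its foot); z along its axis. Foot disc 34 mm across, 6 mm high; coil 27 mm across, rigid to grip up to 30 mm; cap 29 mm across, 8 mm thick, at the top. The cap yields from 0.8 N on, 0.4 N per mm, at most 21 mm.
- lever: Steel hand lever, a bar 16 mm wide, 12 mm deep. Origin on its hinge axis, parallel to tester y, 90 mm above the table at tester x = 90 mm. Lowered it is level and reaches along its own -x; its x axis is then tester x. It starts about upright. A cross roller under it, 120 mm from the hinge, presses the spring; another, 165 mm from it, is the foot for the gauge block. Both reach 18 mm under the bar's middle.
- handle (a point): Middle of the black cross handle at the lever's end, a round bar 16 mm thick, 120 mm long along tester y, 200 mm from the hinge. The lever bar meets it in its middle; each half is free from 8 to 60 mm to either side. Moving it towards tester -x and down lowers the lever. A stiff hinge (about 0.8 N m, or 4 N at the handle) keeps the lever wherever it is left.
- lever_foot (a point): Lowest point, with the lever level, of the foot roller under the lever, 165 mm from the hinge and 18 mm under the bar's middle; it touches the gauge block's top when the lever is down.
- gauge: Loose plain steel gauge block 20 x 24 x 40 mm high, 140 g, standing on a dark pedestal between pan and handle at tester x = -75 mm; the pedestal's height differs from day to day by up to 12 mm. Origin in the centre of its underside. It is to stay where it stands; a few N on it from the lever show that it bears, more than 10 N is leaning too hard.
- gauge_top (a point): Centre of the gauge block's top face, 40 mm above the body's origin; z up. It is 66 to 78 mm above the table; at 72 mm the lever is level when its foot touches it.
- needle_tip (a point): Dark steel needle, 3 mm wide and 20 mm long across the scale, lying on the scale box's top on the side towards the lever; this point is on its middle line, 48 mm above the table. It slides along tester x, 15 mm towards +x for each mm that the pan sinks (6 mm per N on the pan).
- marker_mid (a point): Grip point in the black upright marker tab, 12 mm thick along tester x, 20 mm wide along y, its top 89.5 mm and this point 71 mm above the table (the scale box's top is at 45 mm). It slides only along tester x, with about 1.5 N of friction, and stays where left. It is level with the needle when both points have the same tester x.
- sprayer: Yellow spray bottle 205 mm tall with white trigger head, a bystander. Origin under its centre.
- jar: Clear jar 60 mm across, 80 mm tall with black lid, a bystander. Origin under its centre.
- can: Blue can 66 mm across, 170 mm tall, a bystander. Origin under its centre.
Things that resemble listed ones, but are neither listed nor needed, are in the scene too. What is shaped like the part that bears spring_mid but orange or pink is not meant.

How it is judged:
By the outcome, as a careful person would: the job done as asked, in the order asked, and still so for the second after the job is handed in, with the robot touching nothing.
It also fails if it takes over 72 s, if anything falls off the work surface, if the arm or the gripper's body presses on something with over 40 N, if the wrist force passes 120 N, or if a joint passes its speed limit or range.

## Working session

There is one attempt and no reset: what is moved stays moved. The work goes in short steps, Python scripts to look and compute and a tool call to move; the robot and the scene stay as the last step left them, time stands still between calls to the robot, and variables do not carry over. Pictures are saved under pics/ and viewed, about 8 in all and at most 12, crops included, and the job is handed in when it is done.

Besides the shell and the picture viewer there is one more tool, called after "Emit:" as name(argument=value, ...), one argument or row to a line, values as JSON. drive_tool: Moves the arm, as the interface text tells. Scaled input: -1 to 1 covers 0.1 m each way for a shift and 1.5 rad each way for a turn. Its arguments: {"type":"object","properties":{"motion":{"type":"array","items":{"type":"number"}}},"required":["motion"]}

```bash
ls; mkdir -p pics; python3 - <<'E'
from bench import telemetry,cams,ctrl
import cv2,numpy as np
print(telemetry.read_state(), ctrl.nose_length)
for n in("side","top"):
    c=cams.capture(n); np.savez(f"pics/{n}0.npz",**c); cv2.imwrite(f"pics/{n}0.png",c["img"][:,:,::-1]); print(n,c["fx"],c["fy"],c["cx"],c["cy"],c["R"].tolist(),c["t"])
E
```

```text
pics
{'time_s': 0.0, 'joint_positions': array([-1.25095602e+00,  3.20320765e-01,  1.56567716e+00, -5.97023258e-05,
        1.25739487e+00, -2.00050132e-02]), 'qvel': array([-0.00042078,  0.00021948,  0.0004863 ,  0.00092557,  0.00144612,
        0.00087203]), 'effort': array([ 2.71702011e-03, -4.15517163e+01, -2.34157115e+01,  5.37651408e-05,
        8.31359066e-03, -7.35638622e-06]), 'position': array([ 0.19149099, -0.54163721,  0.21076644]), 'tcp_rot': array([-0.69680663, -0.12020878,  0.69703644, -0.11895616]), 'force': array([-0.04117759,  0.99566354, -0.23158292]), 'moment': array([-0.00757783,  0.03504289,  0.07066584]), 'grip_width': 0.08560059966422763} 0.017
side 379.07996277749373 379.07996277749373 323.4062630602089 201.99018841254306 [[0.9968697817348003, -0.07872711735541518, -0.007258047734627738], [-0.059742402851272816, -0.6899744754776092, -0.7213640332668065], [0.05178304322428031, 0.7195396196056929, -0.6925180519323141]] [-0.53772023  0.07652776  1.09636225]
top 471.29866391001934 471.29866391001934 320.6577611128432 199.82237670764445 [[-0.008293903714487212, -0.9999622284634234, -0.0025986164856057754], [-0.9965675986914717, 0.008479745641956164, -0.08234752669122071], [0.08236645190542323, 0.0019067145334770942, -0.9966002869958441]] [-0.03171684  0.54648107  1.31092392]
```

View pics/side0.png

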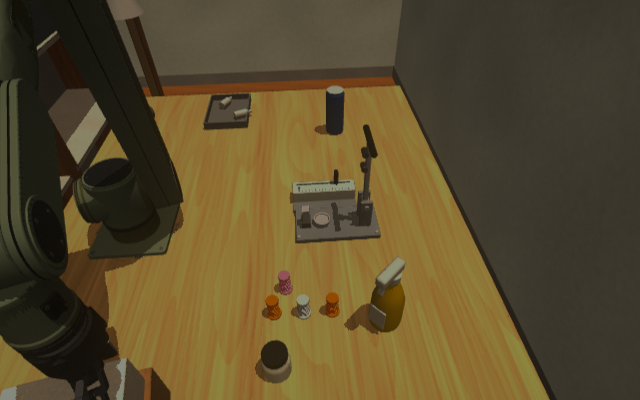

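View pics/top0.png

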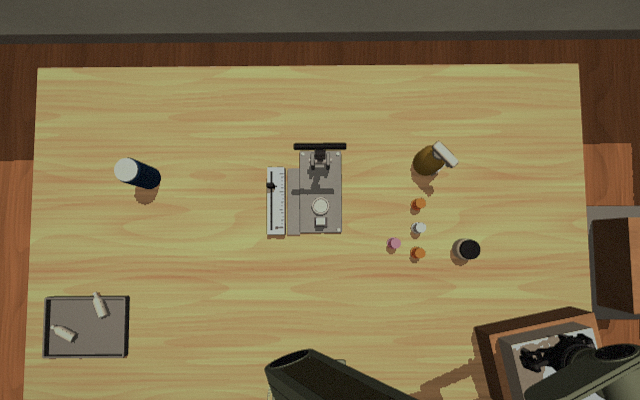

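Side: the white spring is at (303,307). Lookalikes are pink at (285,283), orange at (273,307) and orange at (332,304). In the top view the white one is at (419,228), the tester plate at (320,190), the pan at (320,206), the gauge at (320,222), and the marker at (271,185). White is the one I want, so I'll crop in to check it.

```bash
cat > h.py <<'E'
import numpy as np,cv2
from scipy.spatial.transform import Rotation as Ro
def load(n,k=0):
    return dict(np.load(f"pics/{n}{k}.npz"))
def ray(c,u,v,z):
    d=c["R"].T@np.array([(u-c["cx"])/c["fx"],(v-c["cy"])/c["fy"],1]); o=-c["R"].T@c["t"]
    return o+d*(z-o[2])/d[2]
def proj(c,X):
    p=c["R"]@np.asarray(X)+c["t"]; return c["fx"]*p[0]/p[2]+c["cx"],c["fy"]*p[1]/p[2]+c["cy"]
def cloud(c):
    v,u=np.mgrid[:400,:640]; z=c["range_z"]
    P=np.stack([(u-c["cx"])/c["fx"]*z,(v-c["cy"])/c["fy"]*z,z],-1)
    return (P-c["t"])@c["R"]
def snap(n,k):
    from bench import cams
    c=cams.capture(n); np.savez(f"pics/{n}{k}.npz",**c); return c
def crop(c,u0,v0,u1,v1,s,f):
    cv2.imwrite(f"pics/{f}.png",cv2.resize(c["img"][v0:v1,u0:u1,::-1],None,fx=s,fy=s,interpolation=cv2.INTER_CUBIC))
E
python3 - <<'E'
from h import *
t=load("top");s=load("side")
crop(t,260,140,445,260,4,"ct"); crop(s,260,170,390,330,3.7,"cs")
for n,c,box in(("top",t,(400,215,435,240)),("side",s,(292,290,313,322))):
    u0,v0,u1,v1=box
    P=cloud(c)[v0:v1,u0:u1]; hsv=cv2.cvtColor(c["img"],cv2.COLOR_RGB2HSV)[v0:v1,u0:u1]
    m=(hsv[...,1]<60)&(hsv[...,2]>90); m2=m&(P[...,2]>.052)
    print(n,m.sum(),"top pts",P[m2].mean(0),np.ptp(P[m2],axis=0),"all",P[m].mean(0))
    v,u=np.nonzero(m2); print("px",u.mean()+u0,v.mean()+v0, ray(c,u.mean()+u0,v.mean()+v0,.060 if n=="top" else .058))
P=cloud(t)
# tester plate z~16mm
Z=P[...,2];reg=np.zeros(Z.shape,bool);reg[140:245,260:350]=1
for lo,hi,name in((.012,.020,"plate"),(.041,.052,"scale"),(.028,.037,"pan"),(.060,.085,"gauge"),(.12,.4,"lever")):
    m=reg&(Z>lo)&(Z<hi); q=P[m]
    if len(q)>4:
        r=cv2.minAreaRect((q[:,:2]*1000).astype(np.float32)); print(name,len(q),r,q[:,2].mean())
E
```

```text
top 123 top pts [ 0.46633719 -0.30848052  0.05963429] [0.02725952 0.02495238 0.01151992] all [ 0.46625409 -0.30657039  0.04436381]
px 420.3529411764706 226.95294117647057 [ 0.46632654 -0.30840732  0.06      ]
side 157 top pts [ 0.46824564 -0.32190888  0.07697029] [0.02833119 0.47955238 0.75452724] all [ 0.47009341 -0.32122362  0.05449732]
px 302.4166666666667 299.625 [ 0.46771999 -0.31020681  0.058     ]
plate 2653 ((570.4434204101562, -14.00433349609375), (161.102783203125, 241.49996948242188), 89.32073211669922) 0.015377697007891157
scale 1013 ((543.86474609375, 28.516014099121094), (170.90731811523438, 187.5617218017578), 89.57818603515625) 0.04476138139975334
pan 218 ((541.66650390625, 34.51397705078125), (164.28213500976562, 178.4473114013672), 10.990875244140625) 0.03204586040380342
gauge 99 ((563.9051513671875, 28.858917236328125), (163.51138305664062, 164.56736755371094), 84.56201171875) 0.07345537791994677
lever 466 ((643.2484741210938, -34.26112365722656), (24.62500762939453, 118.3720474243164), 1.6888666152954102) 0.2828208604092335
```

View pics/ct.png

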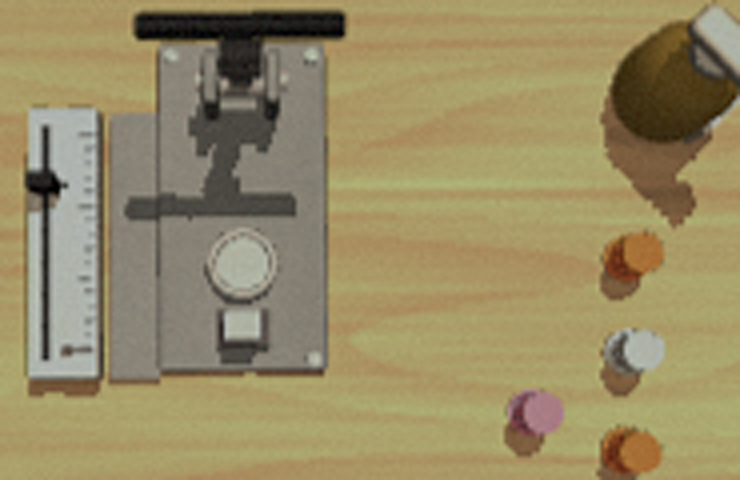

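View pics/cs.png

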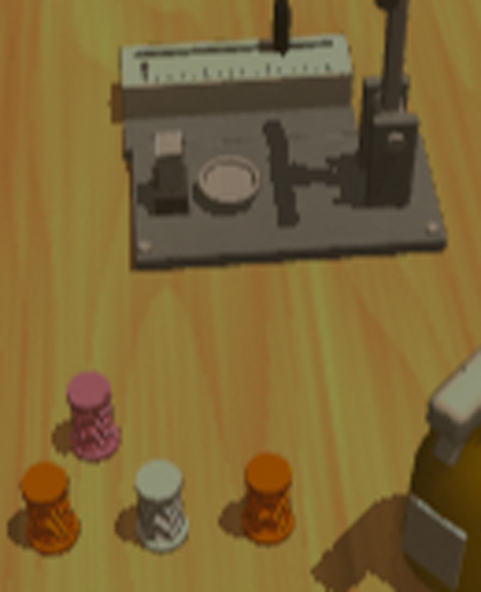

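The crops show the white spring upright between two oranges, with pink nearby, so my choice holds. Crop pixels in the top view are pan (241,264), gauge top (242,327), marker (43,184) and needle (~(78,350)).

```bash
python3 - <<'E'
from h import *
t=load("top");s=load("side")
img=t["img"].astype(int); g=img.sum(2)/3
P=cloud(t);Z=P[...,2]
def comp(m,box):
    u0,v0,u1,v1=box; k=np.zeros(m.shape,np.uint8); k[v0:v1,u0:u1]=m[v0:v1,u0:u1]
    n,l,st,ce=cv2.connectedComponentsWithStats(k); i=1+np.argmax(st[1:,4]); return l==i
hsv=cv2.cvtColor(t["img"],cv2.COLOR_RGB2HSV)
for nm,m,box,z in(("plate",(Z>.011)&(Z<.021),(297,148,346,240),.016),
  ("scale",(Z>.039)&(Z<.1)&(g>120),(262,160,288,240),.045),
  ("pan",(g>150)&(Z<.045)&(Z>.02),(308,193,334,216),.032),
  ("gauge",(g>150)&(Z>.055),(308,212,334,230),.073),
  ("lever",(Z>.2),(285,138,352,154),.29),("marker",(Z>.06),(262,170,280,200),.0895)):
    q=comp(m,box); v,u=np.nonzero(q)
    c=np.array([ray(t,a,b,z)[:2] for a,b in zip(u,v)])*1000
    print(nm,len(u),"px",u.mean().round(1),v.mean().round(1),"mean",c.mean(0).round(1),"mid",((c.max(0)+c.min(0))/2).round(1),cv2.minAreaRect(c.astype(np.float32)),"z med",np.median(Z[q]).round(4))
print(img[218:234,272:286].sum(2)//3)
# side: gauge top & needle & marker tops
print("side gauge z", end=" "); C=cloud(s); m=np.zeros(Z.shape,bool);m[203:215,300:311]=1
print(C[m&(C[...,2]>.06)].mean(0),np.median(C[m&(C[...,2]>.06)][:,2]))
hit=P[(slice(216,228),slice(316,326))]; print(np.round(hit[...,2]*1000).astype(int))
E
```

```text
plate 2632 px 319.2 192.6 mean [567.6 -32.3] mid [571.5 -31.6] ((571.4442138671875, -31.806209564208984), (125.35702514648438, 237.05255126953125), 89.76165771484375) z med 0.0152
scale 966 px 276.1 201.0 mean [542.2  87.7] mid [544.3  89.2] ((544.210205078125, 89.41691589355469), (47.57944869995117, 187.0280303955078), 89.89183807373047) z med 0.0442
pan 170 px 320.2 205.4 mean [529.8 -34.9] mid [530.9 -34.4] ((530.1751708984375, -35.05487060546875), (41.743064880371094, 43.72529220581055), 44.5405158996582) z med 0.0298
gauge 54 px 320.0 220.5 mean [485.8 -34.2] mid [485.8 -34.2] ((485.7748107910156, -34.151397705078125), (21.70488739013672, 13.556921005249023), 89.519775390625) z med 0.0735
lever 407 px 318.9 146.5 mean [646.3 -33.8] mid [643.6 -34.1] ((643.2096557617188, -34.18076705932617), (24.714752197265625, 118.82272338867188), 0.8137381672859192) z med 0.2951
marker 46 px 269.7 184.6 mean [583.1 100.6] mid [583.2  99.7] ((583.2492065429688, 99.73355102539062), (21.614370346069336, 13.555526733398438), 89.508056640625) z med 0.0877
[[135 175 175 178 170 174 176 176 172 177 1
[... 669 characters left out ...]
5 177 175 178 178 178 175 178 175 177 177 180 130  54]
 [178 177 176 173 176 174 175 173 175 178 175 181 128  59]
 [176 179 179 176 178 177 175 177 175 175 174 183 131  58]
 [177 180 182 182 180 180 180 179 177 178 180 184 124  67]]
side gauge z [ 0.48641373 -0.03880227  0.07390067] 0.07563761321239579
[[11 16 12 12 17 17 13 11 18 16]
 [72 75 68 72 70 76 75 74 78 36]
 [71 69 67 75 78 79 76 75 73 33]
 [78 71 71 73 72 73 78 72 77 34]
 [71 74 73 73 69 71 75 71 77 35]
 [75 79 72 78 78 77 79 68 78 30]
 [72 75 75 73 75 70 73 76 72 34]
 [74 73 74 70 76 74 76 72 72 32]
 [76 78 72 73 74 76 69 75 72 36]
 [36 35 35 39 37 30 32 32 35 40]
 [11 15  9 16 14 15 16 16 13 16]
 [15 14 17 14 13 16 17 12 12 17]]
```

Tester yaw is about 0°, with the pan at (530.5,−34.7), gauge top at (485.8,−34.2, z≈74), lever handle at (643,−34,290), and marker at (583,100). The 45 mm spacing from pan to gauge and the scale offset of about 124 mm match the description. Next I'll write a move helper.

```bash
cat >> h.py <<'E'
def st():
    from bench import telemetry
    s=telemetry.read_state(); return s
def go(p,yaw=90,tilt=0,R=None):
    """yaw: angle (deg) of jaw axis (tool y) in world, tool down"""
    s=st(); R0=Ro.from_quat(s["tcp_rot"])
    best=None
    for y in(yaw,yaw+180):
        a=np.radians(y); ty=np.array([np.cos(a),np.sin(a),0]); tx=np.array([np.sin(np.radians(tilt)),0,-np.cos(np.radians(tilt))])
        Rt=Ro.from_matrix(np.stack([tx,ty,np.cross(tx,ty)],1)); w=(R0.inv()*Rt).as_rotvec()
        if best is None or np.linalg.norm(w)<np.linalg.norm(best): best=w
    d=R0.inv().apply(np.asarray(p)-s["position"])
    print("t",round(s["time_s"],2),"pos",s["position"].round(4),"F",s["force"].round(1),"w",round(s["grip_width"],4),"j6",s["joint_positions"][5].round(2))
    print("R",R0.as_matrix().round(3).tolist())
    print("shift/0.1",(d/.1).round(3),"turn/1.5",(best/1.5).round(3))
E
python3 -c "
from h import *
go([.467,-.309,.15],90)"
```

```text
t 0.1 pos [ 0.1915 -0.5417  0.2109] F [-0.3  0.1 -0.8] w 0.0854 j6 -0.02
R [[-0.001, 0.333, -0.943], [0.002, -0.943, -0.333], [-1.0, -0.002, 0.0]]
shift/0.1 [ 0.611 -1.274 -3.373] turn/1.5 [0.227 0.    0.001]
```

Emit:
drive_tool(
  motion=[0.7,0,-0.32,-0.84,0,0,0,0.7,0,-0.32,-0.84,0,0,0,0.7,0,-0.32,-0.84,0,0,0,0.7,0,-0.32,-0.84,0,0,0,0.7,0,-0.32,-0.84,0,0,0,0.7,0,-0.32,-0.84,0,0,0,0.7,0,-0.32,-0.84,0,0,0,0.7,0,-0.32,-0.84,0,0,0],
)

```text
time_s: 0.77
position: [0.2593, -0.4847, 0.2115]
tcp_rot: [-0.697, -0.119, 0.697, -0.119]
force: [-0.3, 0.9, 0.0]
grip_width: 0.0598
```

Emit:
drive_tool(
  motion=[0.7,0,-0.32,-0.84,0,0,0,0.7,0,-0.32,-0.84,0,0,0,0.7,0,-0.32,-0.84,0,0,0,0.7,0,-0.32,-0.84,0,0,0,0.7,0,-0.32,-0.84,0,0,0,0.7,0,-0.32,-0.84,0,0,0,0.7,0,-0.32,-0.84,0,0,0,0.7,0,-0.32,-0.84,0,0,0],
)

```text
time_s: 1.43
position: [0.3278, -0.4266, 0.2116]
tcp_rot: [-0.697, -0.119, 0.697, -0.119]
force: [0.6, 0.1, -0.3]
grip_width: 0.0597
```

Emit:
drive_tool(
  motion=[0.7,0,-0.32,-0.84,0,0,0,0.7,0,-0.32,-0.84,0,0,0,0.7,0,-0.32,-0.84,0,0,0,0.7,0,-0.32,-0.84,0,0,0,0.7,0,-0.32,-0.84,0,0,0,0.7,0,-0.32,-0.84,0,0,0,0.7,0,-0.32,-0.84,0,0,0,0.7,0,-0.32,-0.84,0,0,0],
)

```text
time_s: 2.1
position: [0.3964, -0.3685, 0.2117]
tcp_rot: [-0.697, -0.119, 0.697, -0.119]
force: [-0.1, -0.2, 0.4]
grip_width: 0.0601
```

Emit:
drive_tool(
  motion=[0.7,0,-0.32,-0.84,0.227,0,0,0.7,0,-0.32,-0.84,0.227,0,0,0.7,0,-0.32,-0.84,0.227,0,0,0.7,0,-0.32,-0.84,0.227,0,0,0.7,0,-0.32,-0.84,0.227,0,0,0.7,0,-0.32,-0.84,0.227,0,0,0.7,0,-0.32,-0.84,0.227,0,0,0.7,0,-0.32,-0.84,0.227,0,0],
)

```text
time_s: 2.77
position: [0.4649, -0.3103, 0.2117]
tcp_rot: [-0.707, 0.001, 0.707, 0.0]
force: [0.2, 0.3, -0.3]
grip_width: 0.0601
```

```bash
python3 -c "
from h import *
go([.467,-.309,.026],90)
snap('top',1)
c=snap('side',1); crop(c,230,150,430,330,3.5,'s1')"
```

```text
t 2.77 pos [ 0.4649 -0.3103  0.2117] F [ 0.2  0.3 -0.3] w 0.0601 j6 0.96
R [[-0.0, -0.002, -1.0], [-0.0, -1.0, 0.002], [-1.0, 0.0, 0.0]]
shift/0.1 [ 1.857 -0.014 -0.021] turn/1.5 [-0.001  0.    -0.   ]
```

View pics/s1.png

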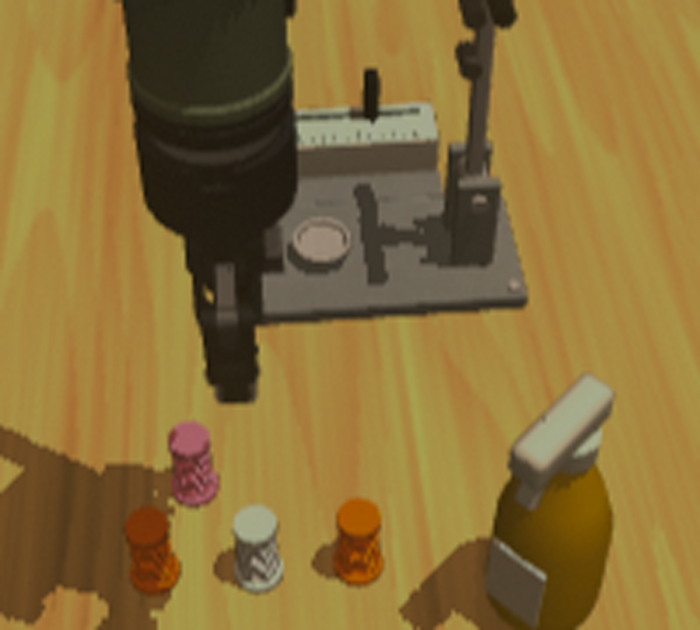

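The gripper hangs over the white spring at crop (257,550), clear of the pink and orange ones. I'll descend and grip.

Emit:
drive_tool(
  motion=[0.7,0.3,-0.014,-0.02,0,0,0,0.7,0.6,-0.014,-0.02,0,0,0,0.7,0.9,-0.014,-0.02,0,0,0,0.7,0.9,-0.014,-0.02,0,0,0,0.7,0.93,-0.014,-0.02,0,0,0,0.7,0.93,-0.014,-0.02,0,0,0,0.7,0.93,-0.014,-0.02,0,0,0,0.7,0.93,-0.014,-0.02,0,0,0],
)

```text
time_s: 3.53
position: [0.4688, -0.3089, 0.1205]
tcp_rot: [0.708, -0.001, -0.706, 0.001]
force: [-0.9, 0.7, 0.2]
grip_width: 0.06
```

Emit:
drive_tool(
  motion=[0.7,0.2,0,0,0,0,0,0.7,0.4,0,0,0,0,0,0.7,0.6,0,0,0,0,0,0.7,0.8,0,0,0,0,0,0.7,0.9,0,0,0,0,0,0.7,0.93,0,0,0,0,0,0.7,0.93,0,0,0,0,0,0.7,0.93,0,0,0,0,0],
)

```text
time_s: 4.2
position: [0.4687, -0.3087, 0.0268]
tcp_rot: [0.708, -0.001, -0.706, 0.0]
force: [-0.3, 0.2, 0.8]
grip_width: 0.0599
```

Emit:
drive_tool(
  motion=[0,0,0,0,0,0,0,0,0,0,0,0,0,0,0,0,0,0,0,0,0,0,0,0,0,0,0,0,0,0,0,0,0,0,0,0,0,0,0,0,0,0,0,0,0,0,0,0,0,0,0,0,0,0,0,0],
)

```text
time_s: 4.87
position: [0.468, -0.3084, 0.0258]
tcp_rot: [0.707, -0.0, -0.707, 0.0]
force: [-0.0, -0.6, 0.7]
grip_width: 0.025
```

Emit:
drive_tool(
  motion=[0,-0.2,0,0,0,0,0,0,-0.5,0,0,0,0,0,0,-0.8,0,0,0,0,0,0,-1,0,0,0,0,0,0,-1,0,0,0,0,0,0,-1,0,0,0,0,0,0,-1,0,0,0,0,0,0,-1,0,0,0,0,0],
)

```text
time_s: 5.53
position: [0.4667, -0.3072, 0.1238]
tcp_rot: [-0.706, -0.001, 0.708, 0.001]
force: [-0.4, -0.3, -1.3]
grip_width: 0.0249
```

```bash
python3 -c "
from h import *
go([.5305,-.0347,.125],90)"
```

```text
t 5.53 pos [ 0.4667 -0.3072  0.1238] F [-0.4 -0.3 -1.3] w 0.0249 j6 0.97
R [[-0.003, -0.001, -1.0], [0.002, -1.0, 0.001], [-1.0, -0.002, 0.003]]
shift/0.1 [-0.008 -2.726 -0.636] turn/1.5 [-0.     0.002  0.001]
```

Emit:
drive_tool(
  motion=[0,0,-0.3,-0.2,0,0,0,0,0,-0.6,-0.2,0,0,0,0,0,-0.92,-0.22,0,0,0,0,0,-0.92,-0.22,0,0,0,0,0,-0.92,-0.22,0,0,0,0,0,-0.92,-0.22,0,0,0,0,0,-0.92,-0.22,0,0,0,0,0,-0.92,-0.22,0,0,0],
)

```text
time_s: 6.2
position: [0.4897, -0.2171, 0.1253]
tcp_rot: [-0.707, 0.001, 0.707, 0.001]
force: [-0.1, 0.3, -1.1]
grip_width: 0.0248
```

Emit:
drive_tool(
  motion=[0,0,-0.3,-0.2,0,0,0,0,0,-0.6,-0.2,0,0,0,0,0,-0.92,-0.22,0,0,0,0,0,-0.92,-0.22,0,0,0,0,0,-0.92,-0.22,0,0,0,0,0,-0.92,-0.22,0,0,0,0,0,-0.92,-0.22,0,0,0,0,0,-0.92,-0.22,0,0,0],
)

```text
time_s: 6.87
position: [0.5119, -0.1254, 0.1256]
tcp_rot: [0.707, -0.001, -0.707, -0.001]
force: [-0.5, -0.0, -1.0]
grip_width: 0.0248
```

Emit:
drive_tool(
  motion=[0,0,-0.3,-0.2,0,0,0,0,0,-0.6,-0.2,0,0,0,0,0,-0.88,-0.2,0,0,0,0,0,-0.88,-0.2,0,0,0,0,0,-0.88,-0.2,0,0,0,0,0,-0.88,-0.2,0,0,0,0,0,-0.88,-0.2,0,0,0,0,0,-0.88,-0.2,0,0,0],
)

```text
time_s: 7.53
position: [0.532, -0.0373, 0.1256]
tcp_rot: [0.707, -0.001, -0.707, -0.001]
force: [0.2, -0.4, -0.9]
grip_width: 0.0248
```

```bash
python3 -c "
from h import *
go([.5305,-.0347,.058],90)
t=snap('top',2); c=snap('side',2); a=c['img'][160:240,270:390,::-1]; b=t['img'][170:240,260:365,::-1]
cv2.imwrite('pics/v2.png',cv2.resize(a,None,fx=6,fy=6,interpolation=cv2.INTER_CUBIC))
print(proj(c,[.5305,-.0347,.032]))"
```

```text
t 7.53 pos [ 0.532  -0.0373  0.1256] F [ 0.2 -0.4 -0.9] w 0.0248 j6 1.48
R [[0.0, -0.002, -1.0], [-0.0, -1.0, 0.002], [-1.0, 0.0, -0.0]]
shift/0.1 [ 0.676 -0.026  0.015] turn/1.5 [-0.002 -0.    -0.   ]
(np.float64(321.15959527051024), np.float64(218.07747518951214))
```

View pics/v2.png

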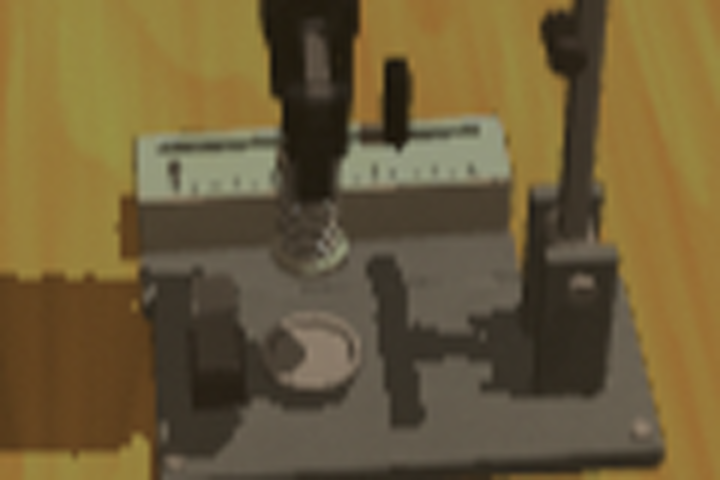

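The spring hangs straight with its foot at crop (311,250), and the pan rim is centred at (312,352). I'll compare their rays.

```bash
python3 -c "
from h import *
c=load('side',2)
# pan ellipse: threshold on previous unshadowed picture
s=load('side',0)
P=cloud(s);g=s['img'].astype(int).sum(2)/3
print('pan side', ray(s,270+312/6,160+352/6,.034), 'foot side',ray(c,270+310.5/6,160+250/6,.103))
print(s['img'][212:227,308:336].sum(2)//3)
print(c['img'][196:210,310:334].sum(2)//3)
"
```

```text
pan side [ 0.53257717 -0.0391124   0.034     ] foot side [ 0.53239068 -0.0416048   0.103     ]
[[ 49  69  84  86  85  86  86  87  86  87  93 103 104 106 101 104 104  96
   88  85  85  85  86  85  67  47  47  47]
 [ 53  70  85  85  86  86  87  87  95 105  98  95  95  94  89  94  98 106
  106  97  85  86  86  85  68  47  47  47]
 [ 52  63  79  86  88  86  86  98 105  98 100  98  92  91  92  89  86  86
   90 104  97  86  86  86  83  47  48  47]
 [ 50  54  71  87  88  88  97 106  89  89 112 120 116 116 116 116 109  95
   90  80 101  93  85  86  83  48  48  48]
 [ 51  55  70  87  88  91 109  95  96 111 119 119 117 117 116 117 116 117
  116  88  87 108  85  85  83  47  48  47]
 [ 51  56  71  87  88  97 114  82 118 118 119 117 116 116 116 116 116 117
  119 112  65 114  83  87  84  47  48  46]
 [ 51  55  67  86  86  90 116  91 119 117 118 117 115 116 116 117 115 116
  119 113  63 100  82  88  85  46  47  47]
 [ 51  53  64  85  69  72 116 108 118 118 119 118 116 116 116 117 117 116
  118 114  75 102  83  86  84  67  48  47]
 [ 52  54  63  83  48  56 101 117 118 118 118 118 116 117 117 116 115
[... 1465 characters left out ...]
90  91  91  89  77  61  68  69  67  71  75  91 112 113 130 103  67
   90  91  89  69  48  48]
 [ 91  92  91  91  92  89  69  60  65  71  83  94  97 117 105  94  70  79
   91  92  87  49  50  48]
 [ 92  92  93  92  92  92  86  76  67  64  76  87  87  78  70  79  82  88
   90  91  88  49  48  49]
 [ 93  93  93  91  92  92  92  91  86  78  78  77  79  79  83  90  89  90
   91  91  88  69  49  49]
 [ 93  93  92  93  92  93  92  91  90  90  83  83  85  85  81  85  85  86
   88  89  89  87  49  49]
 [ 88  89  90  89  91  92  94  93  93  94  81  82  83  84  80  85  86  86
   89  90  89  87  49  49]
 [ 87  88  89  88  90  91  92  91  91  92  89  90  89  90  90  89  89  89
   90  90  90  88  70  49]]
```

Emit:
drive_tool(
  motion=[0,0.15,-0.013,0,0,0,0,0,0.3,-0.013,0,0,0,0,0,0.4,-0.013,0,0,0,0,0,0.5,-0.013,0,0,0,0,0,0.55,-0.013,0,0,0,0,0,0.6,-0.013,0,0,0,0,0,0.65,-0.013,0,0,0,0,0,0.65,-0.013,0,0,0,0],
)

```text
time_s: 8.3
position: [0.5316, -0.0348, 0.0599]
tcp_rot: [-0.707, 0.0, 0.707, 0.0]
force: [0.1, -0.1, 0.2]
grip_width: 0.025
```

Emit:
drive_tool(
  motion=[0,0.01,0,0,0,0,0,0,0.02,0,0,0,0,0,0,0.03,0,0,0,0,0,0,0.04,0,0,0,0,0,0,0.045,0,0,0,0,0,0,0.045,0,0,0,0,0,0,0.045,0,0,0,0,0,0,0.045,0,0,0,0,0],
)

```text
time_s: 8.97
position: [0.5322, -0.0348, 0.0563]
tcp_rot: [0.707, -0.0, -0.707, -0.0]
force: [0.1, 0.3, 0.6]
grip_width: 0.0247
```

```bash
python3 -c "
from h import *
go([.532,-.036,.056],90)
c=snap('side',3); crop(c,280,170,370,240,7,'v3')"
```

```text
t 8.97 pos [ 0.5322 -0.0348  0.0563] F [0.1 0.3 0.6] w 0.0247 j6 1.48
R [[0.001, -0.001, -1.0], [-0.0, -1.0, 0.001], [-1.0, 0.0, -0.001]]
shift/0.1 [0.003 0.012 0.002] turn/1.5 [-0. -0. -0.]
```

View pics/v3.png

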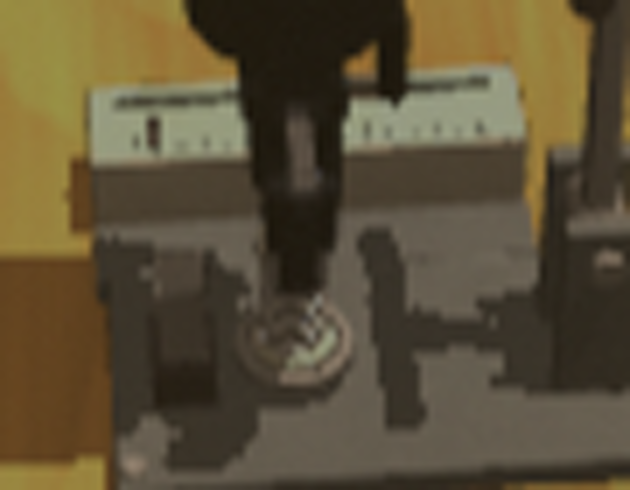

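The foot sits inside the rim at crop (300,345), and the contact force is small. I'll release and lift.

Emit:
drive_tool(
  motion=[0.5,0,0,0,0,0,0,0.5,0,0,0,0,0,0,0.5,0,0,0,0,0,0,0.5,0,0,0,0,0,0,0.5,0,0,0,0,0,0,0.5,-0.1,0,0,0,0,0,0.5,-0.3,0,0,0,0,0,0.5,-0.5,0,0,0,0,0],
)

```text
time_s: 9.68
position: [0.5315, -0.0348, 0.1067]
tcp_rot: [-0.707, 0.0, 0.708, 0.0]
force: [0.7, 0.4, 0.4]
grip_width: 0.0427
```

Emit:
drive_tool(
  motion=[0.5,-0.3,0,0,0,0,0,0.5,-0.6,0,0,0,0,0,0.5,-1,0,0,0,0,0,0.5,-1,0,0,0,0,0,0.5,-1,0,0,0,0,0,0.5,-1,0,0,0,0,0,0.5,-1,0,0,0,0,0,0.5,-1,0,0,0,0,0],
)

```text
time_s: 10.35
position: [0.531, -0.0348, 0.2047]
tcp_rot: [-0.706, 0.0, 0.708, 0.0]
force: [0.7, -0.4, 0.2]
grip_width: 0.0429
```

```bash
python3 -c "
from h import *
go([.58,-.068,.34],0)
print(st()['joint_positions'])
t=snap('top',4); c=snap('side',4); print(c['img'][200:222,312:332].sum(2)//3)
P=cloud(t); g=t['img'].astype(int).sum(2)/3
m=np.zeros(g.shape,bool); m[190:216,308:334]=1; m&=(P[...,2]>.07)&(P[...,2]<.1); v,u=np.nonzero(m); print(len(u), len(u) and ray(t,u.mean(),v.mean(),.09))
"
```

```text
t 10.35 pos [ 0.531  -0.0348  0.2047] F [ 0.7 -0.4  0.2] w 0.0429 j6 1.48
R [[-0.003, -0.001, -1.0], [0.0, -1.0, 0.001], [-1.0, -0.0, 0.003]]
shift/0.1 [-1.355  0.332 -0.486] turn/1.5 [ 1.047  0.002 -0.002]
[-8.69188447e-02  2.58701032e-01  1.67015135e+00 -1.16585976e-04
  1.21587445e+00  1.48462617e+00]
[[ 59  63  62  63  66  66  67  70  79  86  91  78  76  75  75  74  74  77
   78  79]
 [ 75  80  78  79  81  83 105 112 119 122 127 117 115 100  88  87  87  88
   88  91]
 [ 89  91  89  89  91 111 132 138 138 137 137 138 136 124 100  88  86  88
   88  87]
 [ 89  90  90  89  98 132 137 138 138 137 138 137 138 137 123  88  88  89
   86  69]
 [ 90  89  88  90 104 137 138 138 137 138 138 138 139 139 134  83  88  89
   85  49]
 [ 91  90  90  90  88 121 137 138 138 137 137 138 139 137 112  77  89  90
   86  48]
 [ 90  90  90  89  64  82 120 137 138 138 138 138 137 118  78  82  88  88
   87  68]
 [ 90  90  90  89  77  56  78 110 110 121 119 111 103  82  70  84  87  88
   88  85]
 [ 87  89  88  91  90  58  51  63  68  83  80  67  65  61  75  86  86  88
   88  85]
 [ 86  86  88  89  90  65  58
[... 380 characters left out ...]
  87
   87  87]
 [ 89  87  87  79  80  55  61  51  77 104  77  60 104  96  83 107 100  89
   89  89]
 [ 89  88  76  62  52  47  57  61  83  99  87 106  62 100  85  81 106  96
   88  88]
 [ 89  84  64  53  58  57  58  65  57  52  66 107 101  67 102  85  90 112
   88  88]
 [ 88  77  62  50  70  67  61  51  47  62  52  61 106  62 110 123  68 117
   85  89]
 [ 70  64  61  54  75  58  58  40  65 110  86  58  73  97 110 132  66 103
   86  90]
 [ 49  53  62  59  63  60  57  59  72 103 109 109  81 129 121 106  77 104
   85  90]
 [ 49  47  60  60  52  71  69  73  62  63 110 137 118 137 119  80 100 105
   81  89]
 [ 48  46  53  86  81  68  66  80 100 103 122 129 120 103  93 104 110  73
   74  90]]
0 0
```

Emit:
drive_tool(
  motion=[0.45,-0.3,0,0,-0.07,0,0,0.45,-0.6,0,0,-0.14,0,0,0.45,-0.8,0,0,-0.21,0,0,0.45,-1,0,0,-0.28,0,0,0.45,-1,0,0,-0.36,0,0,0.45,-1,0,0,-0.44,0,0,0.45,-1,0,0,-0.52,0,0,0.45,-1,0,0,-0.52,0,0],
)

```text
time_s: 11.12
position: [0.5318, -0.0348, 0.3055]
tcp_rot: [-0.653, -0.269, 0.654, -0.269]
force: [0.8, -0.5, 0.3]
grip_width: 0.0387
```

Emit:
drive_tool(
  motion=[0.45,-0.2,0,0,-0.07,0,0,0.45,-0.4,0,0,-0.14,0,0,0.45,-0.45,0,0,-0.21,0,0,0.45,-0.45,0,0,-0.28,0,0,0.45,-0.45,0,0,-0.36,0,0,0.45,-0.45,0,0,-0.44,0,0,0.45,-0.45,0,0,-0.527,0,0,0.45,-0.45,0,0,-0.527,0,0],
)

```text
time_s: 11.78
position: [0.5319, -0.0348, 0.3505]
tcp_rot: [-0.5, -0.5, 0.501, -0.499]
force: [-0.5, 0.1, 0.3]
grip_width: 0.0387
```

```bash
python3 -c "
from h import *
go([.645,-.068,.345],0)
print(st()['joint_positions'])
s=load('side',4);t=load('top',0)
print('cap',ray(s,321.4,203.8,.09), ray(s,321.4,219,.034))
# handle height: side view
for k,c in(('s',s),('t',t)):
    P=cloud(c);m=(P[...,2]>.24)&(P[...,0]>.60)&(P[...,0]<.7)&(abs(P[...,1]+.034)<.08)
    v,u=np.nonzero(m);print(k,len(u),u.min(),u.max(),v.min(),v.max(),P[m].mean(0),np.percentile(P[m],[2,98],axis=0))
    for f in(-.05,-.034,-.02):
        q=P[m&(abs(P[...,1]-(-.034+ (f+.034)*2.2))<.01)];print(f,q.mean(0) if len(q) else 0,len(q))
"
```

```text
t 11.78 pos [ 0.5319 -0.0348  0.3505] F [-0.5  0.1  0.3] w 0.0387 j6 -0.09
R [[-0.001, 1.0, -0.002], [0.0, -0.002, -1.0], [-1.0, -0.001, -0.0]]
shift/0.1 [0.054 1.132 0.33 ] turn/1.5 [-0.001 -0.     0.001]
[-8.68401312e-02  1.98613709e-01  1.38843673e+00 -7.07119166e-05
  1.55573464e+00 -8.51673513e-02]
cap [ 0.53169374 -0.03638228  0.09      ] [ 0.53078864 -0.04026412  0.034     ]
s 326 361 377 124 159 [ 0.64543862 -0.04350433  0.28498228] [[ 0.63219705 -0.09563219  0.24409102]
 [ 0.65511597  0.02002026  0.30042501]]
-0.05 [ 0.64718903 -0.06943319  0.29763385] 33
-0.034 [ 0.64337513 -0.03635202  0.27389363] 96
-0.02 [ 0.6467958  -0.00202962  0.29695176] 30
t 432 293 345 142 156 [ 0.64512174 -0.03390746  0.28880809] [[ 0.63221515 -0.09084783  0.25710963]
 [ 0.65390053  0.02251762  0.2994248 ]]
-0.05 [ 0.6471416  -0.06927109  0.29558363] 48
-0.034 [ 0.64185868 -0.03382535  0.27826483] 120
-0.02 [ 0.64687625 -0.00255639  0.29494756] 60
```

Emit:
drive_tool(
  motion=[0.45,0,0.2,0.1,0,0,0,0.45,0,0.5,0.33,0,0,0,0.45,0,0.8,0.33,0,0,0,0.45,0,1,0.33,0,0,0,0.45,0,1,0.33,0,0,0,0.45,0,1,0.33,0,0,0,0.45,0,1,0.33,0,0,0,0.45,0,1,0.33,0,0,0],
)

```text
time_s: 12.45
position: [0.631, -0.0678, 0.3515]
tcp_rot: [-0.501, -0.499, 0.501, -0.499]
force: [-0.3, -0.4, -0.1]
grip_width: 0.0386
```

Emit:
drive_tool(
  motion=[0.45,0,0.15,0,0,0,0,0.45,0,0.15,0,0,0,0,0.45,0.2,0.15,0,0,0,0,0.45,0.35,0.15,0,0,0,0,0.45,0.5,0.15,0,0,0,0,0.45,0.61,0.15,0,0,0,0,0.45,0.61,0.15,0,0,0,0,0.45,0.61,0.15,0,0,0,0],
)

```text
time_s: 13.12
position: [0.646, -0.0678, 0.2903]
tcp_rot: [-0.5, -0.5, 0.501, -0.499]
force: [0.2, 0.5, -0.4]
grip_width: 0.0381
```

Emit:
drive_tool(
  motion=[0,0,0,0,0,0,0,0,0,0,0,0,0,0,0,0,0,0,0,0,0,0,0,0,0,0,0,0,0,0,0,0,0,0,0,0,0,0,0,0,0,0,0,0,0,0,0,0,0,0,0,0,0,0,0,0],
)

```text
time_s: 13.78
position: [0.647, -0.0679, 0.2901]
tcp_rot: [-0.5, -0.5, 0.5, -0.5]
force: [-0.1, -0.4, -0.1]
grip_width: -0.0
```

```bash
python3 -c "
from h import *
go([.65,-.068,.288],0)
t=snap('top',5); c=snap('side',5); crop(c,320,80,400,220,4,'v5')"
```

```text
t 13.78 pos [ 0.647  -0.0679  0.2901] F [-0.1 -0.4 -0.1] w -0.0 j6 -0.12
R [[0.0, 1.0, -0.001], [-0.0, -0.001, -1.0], [-1.0, 0.0, 0.0]]
shift/0.1 [0.021 0.03  0.001] turn/1.5 [-0.001  0.    -0.   ]
```

View pics/v5.png

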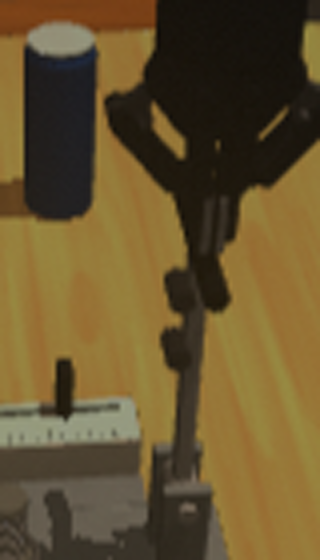

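The gripper closed on nothing: the handle bar's end is at crop (212,290), below the closed tips at about (210,255). I'll find where the bar is now.

```bash
python3 -c "
from h import *
for n in('side','top'):
  for k in((0,5) if n=='top' else (0,4,5)):
    c=load(n,k); P=cloud(c); 
    print(n,k)
    for y in(-.085,-.075,-.034,.0,.015):
        m=(P[...,2]>.2)&(P[...,2]<.31)&(P[...,0]>.58)&(P[...,0]<.7)&(abs(P[...,1]-y)<.006)
        q=P[m]; print('  y',y,len(q), q.mean(0).round(3) if len(q) else '', np.percentile(q[:,2],[5,95]).round(3) if len(q) else '')
c=load('side',5); print('tip proj',proj(c,[.647,-.068,.273]),'bar end',proj(c,[.648,-.094,.29]),'grasp',proj(c,[.647,-.068,.292]))
print(c['range_z'][140:165,360:384].round(2))
"
```

```text
side 0
  y -0.085 20 [ 0.647 -0.084  0.297] [0.294 0.3  ]
  y -0.075 19 [ 0.648 -0.075  0.298] [0.294 0.3  ]
  y -0.034 71 [ 0.642 -0.034  0.259] [0.214 0.3  ]
  y 0.0 19 [0.647 0.    0.298] [0.293 0.301]
  y 0.015 15 [0.647 0.016 0.297] [0.294 0.3  ]
side 4
  y -0.085 25 [ 0.647 -0.085  0.297] [0.294 0.3  ]
  y -0.075 23 [ 0.647 -0.075  0.297] [0.294 0.3  ]
  y -0.034 61 [ 0.642 -0.034  0.259] [0.215 0.299]
  y 0.0 18 [0.647 0.001 0.297] [0.294 0.299]
  y 0.015 15 [0.647 0.015 0.297] [0.294 0.299]
side 5
  y -0.085 22 [ 0.647 -0.086  0.298] [0.293 0.3  ]
  y -0.075 20 [ 0.648 -0.074  0.298] [0.294 0.301]
  y -0.034 49 [ 0.64  -0.034  0.246] [0.216 0.283]
  y 0.0 10 [0.643 0.001 0.296] [0.292 0.299]
  y 0.015 3 [0.643 0.013 0.296] [0.294 0.297]
top 0
  y -0.085 40 [ 0.648 -0.085  0.295] [0.29  0.298]
  y -0.075 31 [ 0.648 -0.075  0.294] [0.291 0.298]
  y -0.034 83 [ 0.64  -0.034  0.266] [0.213 0.298]
  y 0.0 34 [0.647 0.    0.295] [0.29  0.298]
  y 0.015 39 [0.647 0.015 0.295] [0.289 0.298]
top 5
  y -0.085 0  
  y -0.075 0  
  y -0.034 82 [ 0.64  -0.034  0.266] [0.212 0.298]
  y 0.0
[... 2691 characters left out ...]
.94 0.93 1.32 1.32 1.32
  1.32 1.32 1.32 1.32 1.32 1.32 1.32 1.32 1.32 1.33]
 [1.32 1.32 1.32 1.32 1.32 1.32 0.94 0.93 0.94 0.93 0.94 1.32 1.32 1.32
  1.31 1.32 1.32 1.32 1.32 1.32 1.32 1.32 1.31 1.32]
 [1.32 1.32 0.96 0.96 0.96 0.95 0.94 0.94 0.94 0.94 0.94 1.31 1.32 1.31
  1.32 1.31 1.32 1.32 1.31 1.32 1.31 1.32 1.32 1.32]
 [1.31 0.96 0.96 0.96 0.96 0.96 0.94 0.94 0.94 0.94 0.94 1.31 1.31 1.31
  1.3  1.31 1.31 1.31 1.3  1.31 1.31 1.31 1.31 1.31]
 [0.96 0.96 0.96 0.95 0.95 0.96 0.94 0.94 0.94 0.94 0.94 1.3  1.31 1.3
  1.31 1.31 1.31 1.3  1.31 1.31 1.3  1.31 1.3  1.31]
 [0.96 0.96 0.96 0.95 0.95 0.95 0.94 0.94 0.94 0.95 0.95 1.31 1.31 1.3
  1.3  1.3  1.3  1.3  1.3  1.3  1.3  1.3  1.3  1.3 ]]
```

```bash
python3 -c "
from h import *
from bench import telemetry
print(telemetry.read_state()['grip_width'])
c=load('side',5);P=cloud(c)
for v in(130,135,138,140,141,142,143,144,145,146,147,148,150,152):
    r=P[v,358:384]; ok=(r[:,2]>.2)&(r[:,2]<.5); u=358+np.nonzero(ok)[0]
    print(v,u.min(),u.max(),'x',r[ok][:,0].min().round(3),r[ok][:,0].max().round(3),'y',np.round(r[ok][:,1][::3],3),'z',np.round(r[ok][:,2][::3],3))
"
```

```text
0.00015853673502585371
130 364 379 x 0.634 0.659 y [ 0.004 -0.066 -0.075 -0.077 -0.077 -0.074] z [0.294 0.34  0.345 0.346 0.346 0.343]
135 365 378 x 0.633 0.659 y [-0.015 -0.077 -0.08  -0.079 -0.075] z [0.292 0.333 0.335 0.334 0.331]
138 366 378 x 0.634 0.66 y [-0.029 -0.076 -0.077 -0.08  -0.073] z [0.293 0.325 0.325 0.327 0.321]
140 367 375 x 0.636 0.652 y [-0.042 -0.079 -0.077] z [0.296 0.321 0.319]
141 367 375 x 0.64 0.653 y [-0.044 -0.078 -0.078] z [0.294 0.318 0.318]
142 367 375 x 0.641 0.653 y [-0.045 -0.078 -0.078] z [0.293 0.315 0.315]
143 367 374 x 0.642 0.656 y [-0.037 -0.06  -0.06 ] z [0.284 0.299 0.299]
144 367 374 x 0.642 0.655 y [-0.037 -0.062 -0.062] z [0.281 0.298 0.298]
145 367 374 x 0.642 0.654 y [-0.04  -0.063 -0.07 ] z [0.28  0.296 0.301]
146 367 374 x 0.641 0.653 y [-0.038 -0.068 -0.074] z [0.275 0.297 0.301]
147 362 375 x 0.635 0.655 y [-0.022 -0.026 -0.045 -0.073 -0.074] z [0.262 0.265 0.278 0.298 0.298]
148 361 375 x 0.632 0.654 y [-0.025 -0.032 -0.039 -0.075 -0.08 ] z [0.261 0.266 0.271 0.297 0.3  ]
150 361 376 x 0.632 0.656 y [-0.028 -0.035 -0.042 -0.081 -0.087 -0.083] z [0.257 0.262 0.267 0.295 0.3   0.295]
152 362 376 x 0.632 0.654 y [-0.04  -0.049 -0.044 -0.091 -0.096] z [0.261 0.266 0.262 0.297 0.3  ]
```

```bash
python3 -c "
from h import *
def rowsc(n,k,box,f):
    c=load(n,k);P=cloud(c);u0,v0,u1,v1=box
    for v in range(v0,v1):
        r=P[v,u0:u1]; ok=f(r); 
        if ok.any(): print(v,u0+np.nonzero(ok)[0].min(),u0+np.nonzero(ok)[0].max(),r[ok].mean(0).round(3))
print('pic3 tcp z .0563'); rowsc('side',3,(316,185,332,222),lambda r:(r[:,2]>.035)&(r[:,2]<.2))
print('pic1 tcp (.4649,-.3103,.2117)'); rowsc('side',1,(285,245,310,268),lambda r:(r[:,2]>.1))
"
```

```text
pic3 tcp z .0563
185 316 331 [ 0.538 -0.047  0.167]
186 316 331 [ 0.538 -0.04   0.157]
187 316 331 [ 0.538 -0.041  0.155]
188 316 331 [ 0.538 -0.042  0.152]
189 316 331 [ 0.538 -0.043  0.15 ]
190 316 331 [ 0.538 -0.041  0.145]
191 316 331 [ 0.538 -0.04   0.14 ]
192 316 330 [ 0.536 -0.047  0.143]
193 316 331 [ 0.536 -0.049  0.141]
194 316 328 [ 0.531 -0.082  0.169]
195 316 328 [ 0.53  -0.089  0.171]
196 317 328 [ 0.531 -0.095  0.173]
197 318 328 [ 0.532 -0.099  0.173]
198 318 328 [ 0.532 -0.099  0.17 ]
199 318 327 [ 0.531 -0.096  0.164]
200 317 327 [ 0.53  -0.089  0.154]
201 318 327 [ 0.531 -0.091  0.152]
202 317 327 [ 0.53  -0.082  0.141]
203 317 327 [ 0.531 -0.076  0.131]
204 317 327 [ 0.531 -0.075  0.127]
205 317 326 [ 0.53  -0.066  0.114]
206 317 326 [ 0.531 -0.056  0.101]
207 317 326 [ 0.531 -0.055  0.096]
208 317 326 [ 0.531 -0.055  0.092]
209 317 326 [ 0.531 -0.055  0.088]
210 317 326 [ 0.53  -0.055  0.084]
211 317 326 [ 0.531 -0.05   0.076]
212 318 326 [ 0.533 -0.044  0.066]
213 317 326 [ 0.531 -0.043  0.061]
214 316 328 [ 0.532 -0.04   0.053]
215 317 328 [ 0.533 -0.042  0.052
[... 241 characters left out ...]

245 288 302 [ 0.465 -0.377  0.331]
246 288 302 [ 0.465 -0.376  0.327]
247 288 302 [ 0.465 -0.377  0.325]
248 288 303 [ 0.466 -0.373  0.318]
249 288 303 [ 0.466 -0.374  0.316]
250 288 303 [ 0.465 -0.374  0.313]
251 289 302 [ 0.465 -0.375  0.312]
252 289 302 [ 0.465 -0.375  0.31 ]
253 289 302 [ 0.465 -0.369  0.3  ]
254 289 303 [ 0.465 -0.369  0.297]
255 289 303 [ 0.465 -0.37   0.295]
256 289 303 [ 0.465 -0.371  0.294]
257 289 303 [ 0.465 -0.372  0.292]
258 290 303 [ 0.466 -0.371  0.289]
259 290 302 [ 0.464 -0.354  0.264]
260 291 303 [ 0.465 -0.35   0.256]
261 292 303 [ 0.466 -0.351  0.254]
262 292 303 [ 0.466 -0.35   0.25 ]
263 292 302 [ 0.465 -0.35   0.247]
264 292 301 [ 0.464 -0.351  0.245]
```

The depth data show the real fingertips about 23 mm above the reported TCP, not 17 mm below it. The offset is the same in pictures 1, 3 and 5, so it is roughly 40 mm along the tool. The fingers closed above the bar and nothing moved. I'll open, go down 40 mm and grip again.

Emit:
drive_tool(
  motion=[0.5,-0.1,0,0,0,0,0,0.5,-0.1,0,0,0,0,0,0.5,-0.1,0,0,0,0,0,0.5,-0.1,0,0,0,0,0,0.5,0,0.01,0,0,0,0,0.5,0.15,0.01,0,0,0,0,0.5,0.3,0.01,0,0,0,0,0.5,0.4,0.01,0,0,0,0],
)

```text
time_s: 14.55
position: [0.6471, -0.0678, 0.2475]
tcp_rot: [-0.5, -0.501, 0.501, -0.499]
force: [-0.3, -0.0, 0.3]
grip_width: 0.0426
```

Emit:
drive_tool(
  motion=[0.5,0,0,0,0,0,0,0,0,0,0,0,0,0,0,0,0,0,0,0,0,0,0,0,0,0,0,0,0,0,0,0,0,0,0,0,0,0,0,0,0,0,0,0,0,0,0,0,0,0,0,0,0,0,0,0],
)

```text
time_s: 15.22
position: [0.6486, -0.068, 0.2511]
tcp_rot: [0.501, 0.499, -0.5, 0.5]
force: [2.1, -0.3, 3.3]
grip_width: 0.0142
```

```bash
python3 -c "
from h import *
go([.65,-.068,.250],0)
print(st()['moment'])
c=snap('side',6);P=cloud(c)
for y in(-.085,.0,.015):
        m=(P[...,2]>.2)&(P[...,2]<.31)&(P[...,0]>.58)&(P[...,0]<.7)&(abs(P[...,1]-y)<.006)
        q=P[m]; print('  y',y,len(q), q.mean(0).round(3))
"
```

```text
t 15.22 pos [ 0.6486 -0.068   0.2511] F [ 2.1 -0.3  3.3] w 0.0142 j6 -0.12
R [[0.002, 1.0, -0.001], [-0.0, -0.001, -1.0], [-1.0, 0.002, 0.0]]
shift/0.1 [0.011 0.014 0.   ] turn/1.5 [-0.001  0.    -0.002]
[-0.00220297 -0.13249668  0.03880894]
  y -0.085 33 [ 0.649 -0.083  0.297]
  y 0.0 0 [nan nan nan]
  y 0.015 2 [0.641 0.013 0.292]<string>:8: RuntimeWarning: Mean of empty slice.
  ret = um.true_divide(
```

The handle is gripped (14 mm reading, with the same ~2 mm under-read as on the spring). Now I'll swing it along the arc.

Emit:
drive_tool(
  motion=[0,0.003,-0.105,0,0,0,0,0,0.011,-0.209,0,0,0,0,0,0.03,-0.347,0,0,0,0,0,0.059,-0.484,0,0,0,0,0,0.098,-0.618,0,0,0,0,0,0.146,-0.749,0,0,0,0,0,0.202,-0.877,0,0,0,0,0,0.268,-1,0,0,0,0],
)

```text
time_s: 15.93
position: [0.5504, -0.0681, 0.2252]
tcp_rot: [0.502, 0.497, -0.498, 0.502]
force: [5.3, -0.4, 3.3]
grip_width: 0.0144
```

```bash
python3 -c "
from h import *
go([.65-.2*.8387,-.068,.251-.2*(1-.5446)],0)
print(st()['moment'])
"
```

```text
t 15.93 pos [ 0.5504 -0.0681  0.2252] F [ 5.3 -0.4  3.3] w 0.0144 j6 -0.14
R [[0.009, 1.0, -0.001], [-0.001, -0.001, -1.0], [-1.0, 0.009, 0.001]]
shift/0.1 [ 0.646 -0.687 -0.001] turn/1.5 [-0.001  0.001 -0.006]
[-0.02679866 -1.32993575 -0.06385443]
```

Emit:
drive_tool(
  motion=[0,0.074,-0.118,0,0,0,0,0,0.156,-0.231,0,0,0,0,0,0.246,-0.338,0,0,0,0,0,0.343,-0.439,0,0,0,0,0,0.446,-0.532,0,0,0,0,0,0.556,-0.618,0,0,0,0,0,0.643,-0.677,0,0,0,0,0,0.643,-0.677,0,0,0,0],
)

```text
time_s: 16.6
position: [0.4814, -0.0682, 0.1585]
tcp_rot: [0.501, 0.498, -0.499, 0.501]
force: [5.6, -1.2, -6.5]
grip_width: 0.0142
```

```bash
python3 -c "
from h import *
go([.65-.2*.9613,-.068,.251-.2*(1-.2756)],0)
print(st()['moment'])
"
```

```text
t 16.6 pos [ 0.4814 -0.0682  0.1585] F [ 5.6 -1.2 -6.5] w 0.0142 j6 -0.16
R [[0.005, 1.0, -0.001], [-0.001, -0.001, -1.0], [-1.0, 0.005, 0.001]]
shift/0.1 [ 0.523 -0.239 -0.002] turn/1.5 [-0.001  0.001 -0.003]
[-0.23652481 -1.21744879  0.0097934 ]
```

Emit:
drive_tool(
  motion=[0,0.106,-0.063,0,0,0,0,0,0.199,-0.112,0,0,0,0,0,0.295,-0.155,0,0,0,0,0,0.392,-0.193,0,0,0,0,0,0.458,-0.216,0,0,0,0,0,0.525,-0.237,0,0,0,0,0,0.525,-0.237,0,0,0,0,0.4,0.525,-0.237,0,0,0,0],
)

```text
time_s: 17.27
position: [0.4568, -0.0678, 0.1065]
tcp_rot: [-0.5, -0.5, 0.5, -0.5]
force: [-0.2, 0.5, 0.3]
grip_width: 0.0249
```

Emit:
drive_tool(
  motion=[0.4,0,0,0,0,0,0,0.4,0,0,0,0,0,0,0.4,0,0,0,0,0,0,0.4,-0.1,0,0,0,0,0,0.4,-0.3,0,0,0,0,0,0.4,-0.5,0,0,0,0,0,0,-0.6,0,0,0,0,0,0,-0.6,0,0,0,0,0],
)

```text
time_s: 17.93
position: [0.4577, -0.0679, 0.1686]
tcp_rot: [0.501, 0.499, -0.499, 0.501]
force: [-0.7, 0.3, 0.1]
grip_width: 0.0108
```

```bash
python3 -c "
from h import *
go([.457,-.036,.145],0)
c=snap('side',7);P=cloud(c);t=snap('top',7);Q=cloud(t)
for p in(P,Q):
  for y in(-.085,-.06,.0,.015):
        m=(p[...,2]>.11)&(p[...,2]<.17)&(p[...,0]>.40)&(p[...,0]<.5)&(abs(p[...,1]-y)<.006)
        q=p[m]; print('  y',y,len(q), q.mean(0).round(4) if len(q) else '')
crop(c,270,150,390,240,6,'v7')
"
```

```text
t 17.93 pos [ 0.4577 -0.0679  0.1686] F [-0.7  0.3  0.1] w 0.0108 j6 -0.17
R [[0.004, 1.0, -0.001], [-0.001, -0.001, -1.0], [-1.0, 0.004, 0.001]]
shift/0.1 [ 0.236 -0.008 -0.319] turn/1.5 [-0.001  0.001 -0.003]
  y -0.085 21 [ 0.459  -0.0859  0.1528]
  y -0.06 19 [ 0.4578 -0.0603  0.1528]
  y 0.0 8 [ 0.4566 -0.0018  0.1546]
  y 0.015 7 [0.4566 0.0153 0.1537]
  y -0.085 0 
  y -0.06 0 
  y 0.0 0 
  y 0.015 26 [0.4574 0.0149 0.1507]
```

View pics/v7.png

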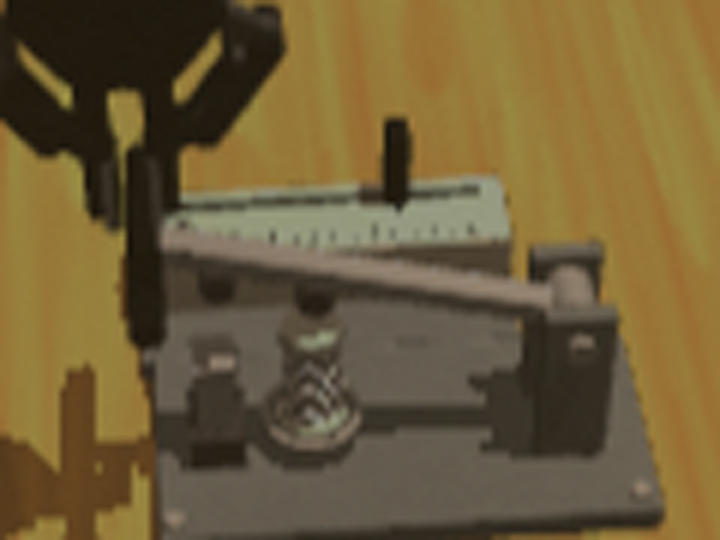

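The lever is held at about 16° above level. The spring stands upright under the press roller at crop (315,300), and the gauge is at (218,400). Next I'll press from above with closed fingertips at mid-handle.

Emit:
drive_tool(
  motion=[0,0,-0.04,-0.1,0,0,0,0,0,-0.04,-0.2,0,0,0,0,0,-0.04,-0.32,0,0,0,0,0.1,-0.04,-0.32,0,0,0,0,0.2,-0.04,-0.32,0,0,0,0,0.3,-0.04,-0.32,0,0,0,0,0.35,-0.04,-0.32,0,0,0,0,0.35,-0.04,-0.32,0,0,0],
)

```text
time_s: 18.7
position: [0.4509, -0.0348, 0.13]
tcp_rot: [0.499, 0.501, -0.501, 0.499]
force: [0.2, 0.1, 0.4]
grip_width: 0.0003
```

Emit:
drive_tool(
  motion=[0,0.03,0,0,0,0,0,0,0.06,0,0,0,0,0,0,0.09,0,0,0,0,0,0,0.12,0,0,0,0,0,0,0.15,0,0,0,0,0,0,0.18,0,0,0,0,0,0,0.2,0,0,0,0,0,0,0.2,0,0,0,0,0],
)

```text
time_s: 19.37
position: [0.4527, -0.0359, 0.111]
tcp_rot: [-0.5, -0.5, 0.5, -0.5]
force: [1.1, -0.2, 0.1]
grip_width: -0.0001
```

```bash
python3 -c "
from h import *
go([.453,-.036,.090],0)
c=snap('side',8);P=cloud(c)
for y in(-.085,-.06,.0,.015):
        m=(P[...,2]>.09)&(P[...,2]<.17)&(P[...,0]>.40)&(P[...,0]<.5)&(abs(P[...,1]-y)<.006)
        q=P[m]; print('  y',y,len(q), q.mean(0).round(4) if len(q) else '')
"
```

```text
t 19.37 pos [ 0.4527 -0.0359  0.111 ] F [ 1.1 -0.2  0.1] w -0.0001 j6 -0.1
R [[0.0, 1.0, -0.001], [-0.0, -0.001, -1.0], [-1.0, 0.0, 0.0]]
shift/0.1 [0.21  0.003 0.001] turn/1.5 [-0.001  0.    -0.   ]
  y -0.085 18 [ 0.4545 -0.0837  0.1301]
  y -0.06 16 [ 0.4548 -0.0599  0.1304]
  y 0.0 0 
  y 0.015 0
```

Emit:
drive_tool(
  motion=[0,0.03,0,0,0,0,0,0,0.06,0,0,0,0,0,0,0.09,0,0,0,0,0,0,0.12,0,0,0,0,0,0,0.14,0,0,0,0,0,0,0.16,0,0,0,0,0,0,0.18,0,0,0,0,0,0,0.2,0,0,0,0,0],
)

```text
time_s: 20.08
position: [0.4517, -0.0357, 0.0912]
tcp_rot: [-0.5, -0.5, 0.501, -0.499]
force: [-4.9, -0.8, 6.2]
grip_width: 0.0001
```

Emit:
drive_tool(
  motion=[0,0.005,0,0,0,0,0,0,0.01,0,0,0,0,0,0,0.015,0,0,0,0,0,0,0.02,0,0,0,0,0,0,0.025,0,0,0,0,0,0,0.03,0,0,0,0,0,0,0.035,0,0,0,0,0,0,0.04,0,0,0,0,0],
)

```text
time_s: 20.75
position: [0.4515, -0.0357, 0.0873]
tcp_rot: [-0.5, -0.5, 0.501, -0.499]
force: [-4.6, -0.3, 6.2]
grip_width: -0.0001
```

```bash
python3 -c "
from h import *
go([.453,-.036,.082],0)
c=snap('side',9);P=cloud(c)
for y in(-.085,-.06,.0,.015):
        m=(P[...,2]>.07)&(P[...,2]<.17)&(P[...,0]>.43)&(P[...,0]<.47)&(abs(P[...,1]-y)<.006)
        q=P[m]; print('  y',y,len(q), q.mean(0).round(4) if len(q) else '')
"
```

```text
t 20.75 pos [ 0.4515 -0.0357  0.0873] F [-4.6 -0.3  6.2] w -0.0001 j6 -0.1
R [[-0.002, 1.0, -0.001], [0.0, -0.001, -1.0], [-1.0, -0.002, -0.0]]
shift/0.1 [0.053 0.015 0.003] turn/1.5 [-0.001 -0.     0.002]
  y -0.085 20 [ 0.4529 -0.0853  0.106 ]
  y -0.06 18 [ 0.4507 -0.0602  0.1057]
  y 0.0 0 
  y 0.015 2 [0.4496 0.0174 0.1101]
```

Emit:
drive_tool(
  motion=[0,0.004,0,0,0,0,0,0,0.008,0,0,0,0,0,0,0.012,0,0,0,0,0,0,0.015,0,0,0,0,0,0,0.018,0,0,0,0,0,0,0.02,0,0,0,0,0,0,0.022,0,0,0,0,0,0,0.024,0,0,0,0,0],
)

```text
time_s: 21.47
position: [0.4513, -0.0357, 0.0849]
tcp_rot: [-0.5, -0.5, 0.501, -0.499]
force: [-6.4, 0.3, 6.3]
grip_width: 0.0002
```

Emit:
drive_tool(
  motion=[0,0.001,0,0,0,0,0,0,0.002,0,0,0,0,0,0,0.003,0,0,0,0,0,0,0.004,0,0,0,0,0,0,0.005,0,0,0,0,0,0,0.006,0,0,0,0,0,0,0.007,0,0,0,0,0,0,0.008,0,0,0,0,0],
)

```text
time_s: 22.13
position: [0.4512, -0.0357, 0.0841]
tcp_rot: [-0.5, -0.5, 0.501, -0.499]
force: [-5.1, -0.3, 6.6]
grip_width: -0.0001
```

Emit:
drive_tool(
  motion=[0,0.001,0,0,0,0,0,0,0.002,0,0,0,0,0,0,0.003,0,0,0,0,0,0,0.004,0,0,0,0,0,0,0.005,0,0,0,0,0,0,0.006,0,0,0,0,0,0,0.007,0,0,0,0,0,0,0.008,0,0,0,0,0],
)

```text
time_s: 22.8
position: [0.4512, -0.0357, 0.0833]
tcp_rot: [-0.5, -0.5, 0.501, -0.499]
force: [-5.5, -0.2, 6.9]
grip_width: -0.0001
```

```bash
python3 -c "
from h import *
go([.453,-.036,.082],0)
c=snap('side',10)
crop(c,280,180,390,240,7,'v10')
g=c['img'].astype(int).sum(2)//3
print(g[196:216,298:314])
"
```

```text
t 22.8 pos [ 0.4512 -0.0357  0.0833] F [-5.5 -0.2  6.9] w -0.0001 j6 -0.1
R [[-0.003, 1.0, -0.001], [0.0, -0.001, -1.0], [-1.0, -0.003, -0.0]]
shift/0.1 [0.013 0.018 0.003] turn/1.5 [-0.001 -0.     0.002]
[[ 62  63  62  63  62  63  64  62  63  63  63  64  63  63  63  63]
 [ 63  61  61  61  62  61  62  63  63  62  62  63  62  63  62  62]
 [ 62  62  61  60  62  61  62  63  62  62  62  63  63  62  62  61]
 [ 61  61  61  60  61  61  61  61  62  61  61  61  57  57  58  58]
 [ 62  62  61  63  63  62  65  70 103 102 103  98  95  96  96  96]
 [ 62  64  64  64  64  64  67  74 128 128 127 124 124 124 125 125]
 [ 64  64  64  64  64  63  64  71 122 124 124 124 123 123 124 124]
 [ 63  62  63  63  66  94  95 100 122 122 120 120 119 118 117 116]
 [ 71  63  61  61  63  90  91  92  92  92  91  90  89  89  87  85]
 [ 66  59  58  57  56  54  53  51  52  52  51  51  51  53  53  53]
 [ 52  53  52  53  53  49  53  53  52  50  55  59  58  58  57  57]
 [ 76  74  75  73  49  44  46  45  45  47  60  68  81  80  79  80]
 [ 92  92  92  90  46  38  36  33  33  39  53  66  89  90  90  91]
 [ 93  94  95  92  46  32  31  30  30  33  53  72  88  89  89  89]
 [ 92  93  96  92  67  34  31  31  31  43  96  78  91  90  89  90]
 [ 93  91  92  91  83  50  41  35  36  54  92  71  90  90  90  91]
 [ 91  90  91  90  71  55  49  44  45  54  51  73  90  90  92  92]
 [ 92  91  91  89  60  49  49  49  51  51  54  74  91  91  91  91]
 [ 92  91  89  75  54  50  49  50  53  52  55  66  83  91  91  92]
 [ 92  91  88  53  45  51  49  50  52  53  53  52  69  93  93  91]]
```

View pics/v10.png

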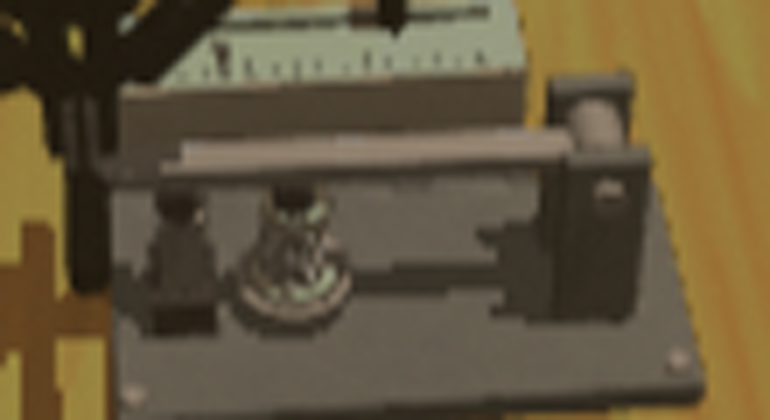

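Foot roller at crop (180,205) is about on the gauge top, the spring is compressed, and the needle has moved to (220,58). I'll feel for contact in small steps.

Emit:
drive_tool(
  motion=[0,0.001,0,0,0,0,0,0,0.002,0,0,0,0,0,0,0.003,0,0,0,0,0,0,0.004,0,0,0,0,0,0,0.005,0,0,0,0,0,0,0.006,0,0,0,0,0,0,0.006,0,0,0,0,0,0,0.006,0,0,0,0,0],
)

```text
time_s: 23.52
position: [0.4514, -0.0357, 0.0827]
tcp_rot: [-0.5, -0.5, 0.501, -0.499]
force: [-5.1, -0.0, 7.6]
grip_width: -0.0004
```

```bash
python3 -c "
from h import *
s=st();print(s['force'],s['moment'],s['effort'].round(2))"
```

```text
[-5.1144325  -0.01866778  7.63415094] [-0.09513726  0.93373628  0.00631509] [  0.41 -30.15 -19.28   0.25  -1.69   0.  ]
```

Emit:
drive_tool(
  motion=[0,0.001,0,0,0,0,0,0,0.002,0,0,0,0,0,0,0.003,0,0,0,0,0,0,0.004,0,0,0,0,0,0,0.004,0,0,0,0,0,0,0.004,0,0,0,0,0,0,0.004,0,0,0,0,0,0,0.004,0,0,0,0,0],
)

```text
time_s: 24.18
position: [0.4513, -0.0357, 0.0823]
tcp_rot: [-0.5, -0.5, 0.501, -0.499]
force: [-5.7, -0.6, 7.3]
grip_width: -0.0
```

Emit:
drive_tool(
  motion=[0,0.001,0,0,0,0,0,0,0.002,0,0,0,0,0,0,0.003,0,0,0,0,0,0,0.004,0,0,0,0,0,0,0.005,0,0,0,0,0,0,0.005,0,0,0,0,0,0,0.005,0,0,0,0,0,0,0.005,0,0,0,0,0],
)

```text
time_s: 24.85
position: [0.4514, -0.0357, 0.082]
tcp_rot: [-0.5, -0.5, 0.501, -0.499]
force: [-4.6, -0.5, 8.0]
grip_width: 0.0003
```

```bash
python3 -c "
from h import *
c=snap('side',11);P=cloud(c)
for y in(-.085,-.06):
        m=(P[...,2]>.07)&(P[...,2]<.17)&(P[...,0]>.43)&(P[...,0]<.47)&(abs(P[...,1]-y)<.008)
        q=P[m]; print('  y',y,len(q), q.mean(0).round(4) if len(q) else '')
# lever top surface heights along x
m=(abs(P[...,1]+.036)<.012)&(P[...,2]>.085)&(P[...,2]<.12)&(P[...,0]>.475)&(P[...,0]<.63)
q=P[m];print(len(q),np.polyfit(q[:,0]-.65,q[:,2],1))
m0=cloud(load('side',0)); k=np.zeros((400,640),bool);k[203:213,300:311]=1;k&=(m0[...,2]>.068)&(m0[...,2]<.085);print('gauge0',m0[k].mean(0),k.sum())
print(proj(c,[.4858,-.036,.0745]),proj(c,[.4858,-.046,.0745]))
"
```

```text
y -0.085 28 [ 0.4526 -0.0852  0.1013]
  y -0.06 23 [ 0.4512 -0.0601  0.1043]
393 [-0.01169123  0.09554652]
gauge0 [ 0.48629197 -0.03663733  0.07608472] 56
(np.float64(304.83485434054546), np.float64(208.744623631261)) (np.float64(304.9938105388695), np.float64(211.31415137031806))
```

Emit:
drive_tool(
  motion=[0,0.001,0,0,0,0,0,0,0.002,0,0,0,0,0,0,0.003,0,0,0,0,0,0,0.004,0,0,0,0,0,0,0.005,0,0,0,0,0,0,0.005,0,0,0,0,0,0,0.005,0,0,0,0,0,0,0.005,0,0,0,0,0],
)

```text
time_s: 25.57
position: [0.4514, -0.0357, 0.0818]
tcp_rot: [-0.5, -0.5, 0.501, -0.499]
force: [-7.2, -0.1, 11.3]
grip_width: 0.0002
```

Contact is clear: force rose from about 7.5 to 11.3 N for 0.2 mm of travel, which puts about 4 N on the block. I'll pause, then lift off.

Emit:
drive_tool(
  motion=[0,0,0,0,0,0,0,0,0,0,0,0,0,0,0,0,0,0,0,0,0,0,0,0,0,0,0,0,0,0,0,0,0,0,0,0,0,0,0,0,0,0,0,0,0,0,0,0,0,0,0,0,0,0,0,0],
)

```text
time_s: 26.23
position: [0.4513, -0.0357, 0.0818]
tcp_rot: [-0.5, -0.5, 0.501, -0.499]
force: [-7.4, -0.5, 11.4]
grip_width: 0.0002
```

Emit:
drive_tool(
  motion=[0,0,0,0,0,0,0,0,0,0,0,0,0,0,0,-0.01,0,0,0,0,0,0,-0.03,0,0,0,0,0,0,-0.1,0,0,0,0,0,0,-0.3,0,0,0,0,0,0,-0.6,0,0,0,0,0,0,-0.9,0,0,0,0,0],
)

```text
time_s: 26.9
position: [0.4526, -0.0356, 0.1723]
tcp_rot: [-0.5, -0.5, 0.5, -0.5]
force: [-0.2, -0.6, -0.7]
grip_width: -0.0004
```

```bash
python3 -c "
from h import *
go([.583,.100,.17],0)
c=snap('side',12);P=cloud(c);t=snap('top',12)
m=(abs(P[...,1]+.036)<.012)&(P[...,2]>.085)&(P[...,2]<.12)&(P[...,0]>.475)&(P[...,0]<.63)
q=P[m];print(len(q),np.polyfit(q[:,0]-.65,q[:,2],1))
"
```

```text
t 26.9 pos [ 0.4526 -0.0356  0.1723] F [-0.2 -0.6 -0.7] w -0.0004 j6 -0.1
R [[-0.001, 1.0, -0.001], [0.0, -0.001, -1.0], [-1.0, -0.001, -0.0]]
shift/0.1 [ 0.022  1.303 -1.357] turn/1.5 [-0.001 -0.     0.   ]
394 [-0.01106746  0.0955125 ]
```

```bash
python3 -c "
from h import *
for k in(0,12):
    t=load('top',k); g=t['img'].astype(int).sum(2)//3
    print(k); a=g[166:236,273:284]; 
    # darkness relative to white, in columns 275..278 (head) and 279..282
    print('cols274-277',[(166+i,int(x)) for i,x in enumerate(a[:,2:5].min(1)) if x<140])
    print('cols280',[(166+i,int(x)) for i,x in enumerate(a[:,6:8].min(1)) if x<140])
t=load('top',12);g=t['img'].astype(int).sum(2)//3
print(g[168:236:1,266:286][30:62])
crop(t,255,155,295,245,6,'n12')
c=load('side',12);g=c['img'].astype(int).sum(2)//3
print(g[180:197,300:335])
"
```

```text
0
cols274-277 [(166, 119), (185, 128), (186, 62), (226, 123), (227, 77), (228, 87), (234, 111), (235, 77)]
cols280 [(166, 119), (173, 129), (191, 129), (209, 126), (227, 101), (234, 120), (235, 78)]
12
cols274-277 [(166, 125), (185, 135), (186, 63), (212, 116), (213, 71), (234, 117), (235, 78)]
cols280 [(166, 122), (173, 135), (191, 134), (209, 130), (212, 128), (213, 99), (227, 133), (234, 123), (235, 82)]
[[102 172 181 187 117  32 133 178 183 182 180 180 180 180 180 181 159 163
  117  72]
 [100 171 182 184 123  34 136 178 179 180 181 179 179 182 181 182 174 177
  117  74]
 [107 171 184 189 120  35 135 180 182 183 183 179 181 180 181 182 184 188
  128  75]
 [111 170 182 187 122  33 133 178 180 179 179 180 178 180 183 160 153 162
  125  74]
 [107 172 182 187 120  32 133 180 183 179 178 179 180 179 181 144 140 170
  126  74]
 [106 168 183 188 119  35 132 179 182 178 181 178 178 178 180 171 172 183
  129  77]
 [111 169 183 186 121  36 135 181 183 179 181 177 181 180 181 182 183 186
  119  74]
 [108 172 179 184 103  28 133 178 179 180 178 178 177 179 182 157 155 181
  125  76]
 [104 172
[... 3797 characters left out ...]
 112 110 109 108 105 104 103 104 101  99  98  94
   91  89  73  75  75  72  69  65  64  62  63  62  62  61  63  64  64]
 [ 98  93  91  87  76  74  71  68  65  64  63  62  61  61  60  61  63  63
   62  63  63  63  63  64  63  64  63  63  63  62  63  63  63  64  63]
 [ 64  64  63  64  64  64  63  64  64  64  63  62  63  62  62  61  62  62
   62  61  63  63  64  63  62  63  62  63  62  62  62  61  62  63  62]
 [ 64  64  63  63  64  64  63  62  62  62  63  62  62  62  62  61  61  61
   61  62  61  63  62  63  62  63  62  62  62  61  62  62  61  62  62]
 [ 63  62  63  62  63  62  62  62  61  61  61  62  62  61  62  62  62  62
   60  61  61  62  60  61  61  62  62  61  62  61  62  62  61  61  60]]
```

View pics/n12.png

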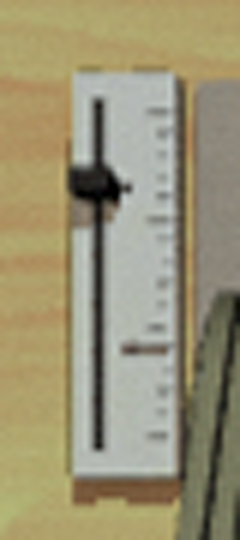

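The needle is at crop (146,349), which is top px (279,212.8). Marker body is at crop (93,183), with its pointer at (125,187). Needle travel is about 38.5 mm, matching the ~38.5 mm predicted from the lever angle.

```bash
python3 -c "
from h import *
t=load('top',12);c=load('side',12)
print('needle top',ray(t,278.5,212.77,.048))
print('needle side',ray(c,311.75,188,.048), ray(c,311.4,186,.048),ray(c,312.1,190,.048))
g=t['img'].astype(int).sum(2)//3; print(g[180:192,264:280])
# pointer: centroid dark at col 274-276
a=g[182:191,274:277]; w=np.clip(170-a,0,None); print('ptr row',(w.sum(1)*np.arange(182,191)).sum()/w.sum(), ray(t,275,(w.sum(1)*np.arange(182,191)).sum()/w.sum(),.048))
P=cloud(t); m=np.zeros(g.shape,bool); m[175:195,262:280]=1; m&=(P[...,2]>.075); v,u=np.nonzero(m); print('marker top',u.mean(),v.mean(),[ray(t,a,b,.0895) for a,b in((u.mean(),v.mean()),)],len(u),v.min(),v.max(),u.min(),u.max())
g=c['img'].astype(int).sum(2)//3; print(g[166:186,326:346])
P=cloud(c); m=np.zeros(g.shape,bool); m[160:186,326:346]=1; m&=(P[...,2]>.05); v,u=np.nonzero(m); print('marker side',u.mean(),v.mean(),P[m].mean(0),u.min(),u.max())
"
```

```text
needle top [0.509104  0.0806871 0.048    ]
needle side [0.51056747 0.07779494 0.048     ] [0.51002418 0.08700481 0.048     ] [0.51110457 0.06868996 0.048     ]
[[136 135 101 175 184 187 121  30 139 180 181 180 180 181 182 179]
 [142 143 103 176 189 191 124  37 139 181 181 179 180 182 181 177]
 [145 150  98 122 136 140  86  26  87 153 183 180 181 180 181 180]
 [145 153  69  49  63  65  48  33  36  79 181 189 183 182 181 179]
 [146 153  68  28  33  32  34  34  37  18 120 183 183 182 183 179]
 [149 152  66  31  36  32  39  38  42   0  42 136 135 176 183 180]
 [146 152  73  28  17  29  22  20  16   0   0  69  63 176 181 179]
 [146 150 107  41   0   3   0   7   0   6   0 155 157 183 182 184]
 [146 150 117  99  82  57  30   3  54  44  40 178 189 181 182 182]
 [141 147 108 116 117 113  72  26  86 108 100 178 181 183 177 183]
 [144 146 114 110 122 126  83  18  88 119 161 183 183 177 181 179]
 [144 146 108 112 119 123  77  19  90 114 177 182 181 178 180 156]]
ptr row 186.39437984496124 [0.58265398 0.09035872 0.048     ]
marker top 269.7435897435897 184.05128205128204 [array([0.58446865, 0.100
[... 1131 characters left out ...]
05
  105 106]
 [111 111 110 105 104 103 100  74  25  27  27  33  81 108 108 110 115 116
  120 121]
 [122 124 123 120  94  95  94  78  25  25  25  36  95 127 129 129 132 133
  138 137]
 [136 137 136 118  71  73  72  66  25  25  25  34  82 105 104 105  99 100
  101 100]
 [ 99  99  97  75  47  45  45  39  25  26  26  29  49  64  62  65  80  77
   79 102]
 [ 75  78 101  98  60  58  57  57  36  26  28  44 106 114 114 115 126 125
  126 142]
 [124 126 141 139 114 115 115 114 105  96  39 108 142 141 142 143 142 142
  142 142]
 [140 140 140 141 141 141 142 142 142 139 105 143 142 141 142 143 142 142
  142 142]]
marker side 335.63492063492066 176.015873015873 [0.58087921 0.06729216 0.09843429] 331 345
```

Emit:
drive_tool(
  motion=[0.45,0,0.2,-0.2,0,0,0,0.45,0,0.4,-0.4,0,0,0,0.45,0,0.65,-0.68,0,0,0,0.45,0,0.65,-0.68,0,0,0,0.45,0,0.65,-0.68,0,0,0,0.45,0,0.65,-0.68,0,0,0,0.45,0,0.65,-0.68,0,0,0,0.45,0,0.65,-0.68,0,0,0],
)

```text
time_s: 27.67
position: [0.5169, 0.0315, 0.1714]
tcp_rot: [-0.5, -0.5, 0.501, -0.499]
force: [-0.5, 0.1, 0.1]
grip_width: 0.0383
```

Emit:
drive_tool(
  motion=[0.45,0,0.2,-0.2,0,0,0,0.45,0,0.4,-0.4,0,0,0,0.45,0,0.66,-0.68,0,0,0,0.45,0.2,0.66,-0.68,0,0,0,0.45,0.4,0.66,-0.68,0,0,0,0.45,0.5,0.66,-0.68,0,0,0,0.45,0.5,0.66,-0.68,0,0,0,0.45,0.5,0.66,-0.68,0,0,0],
)

```text
time_s: 28.33
position: [0.5834, 0.0995, 0.1216]
tcp_rot: [-0.5, -0.5, 0.501, -0.499]
force: [-0.4, -0.3, 0.7]
grip_width: 0.0386
```

```bash
python3 -c "
from h import *
go([.584,.100,.037],0)
c=load('side',12)
print(ray(c,336.1,184.5,.048),ray(c,336.1,185,.048))
"
```

```text
t 28.33 pos [0.5834 0.0995 0.1216] F [-0.4 -0.3  0.7] w 0.0386 j6 0.15
R [[-0.001, 1.0, -0.002], [-0.0, -0.002, -1.0], [-1.0, -0.001, 0.0]]
shift/0.1 [ 0.846  0.007 -0.005] turn/1.5 [-0.001  0.     0.   ]
[0.5854979  0.08735543 0.048     ] [0.58526046 0.08505736 0.048     ]
```

Emit:
drive_tool(
  motion=[0.45,0.2,0,0,0,0,0,0.45,0.4,0,0,0,0,0,0.45,0.6,0,0,0,0,0,0.45,0.75,0,0,0,0,0,0.45,0.84,0,0,0,0,0,0.45,0.84,0,0,0,0,0,0.45,0.84,0,0,0,0,0,0.45,0.84,0,0,0,0,0],
)

```text
time_s: 29.0
position: [0.5849, 0.1002, 0.0391]
tcp_rot: [0.501, 0.499, -0.499, 0.5]
force: [1.0, -0.2, 0.4]
grip_width: 0.0383
```

Emit:
drive_tool(
  motion=[0,0,0,0,0,0,0,0,0,0,0,0,0,0,0,0,0,0,0,0,0,0,0,0,0,0,0,0,0,0,0,0,0,0,0,0,0,0,0,0,0,0,0,0,0,0,0,0,0,0,0,0,0,0,0,0],
)

```text
time_s: 29.67
position: [0.5845, 0.1002, 0.0387]
tcp_rot: [0.501, 0.499, -0.5, 0.5]
force: [-0.3, -0.3, 5.6]
grip_width: 0.0111
```

Emit:
drive_tool(
  motion=[0,0,-0.1,0,0,0,0,0,0,-0.22,0,0,0,0,0,0,-0.34,0,0,0,0,0,0,-0.46,0,0,0,0,0,0,-0.58,0,0,0,0,0,0,-0.68,0,0,0,0,0,0,-0.75,0,0,0,0,0,0,-0.75,0,0,0,0],
)

```text
time_s: 30.33
position: [0.5076, 0.1002, 0.0386]
tcp_rot: [0.5, 0.5, -0.5, 0.5]
force: [-1.5, -1.0, 9.0]
grip_width: 0.0108
```

Emit:
drive_tool(
  motion=[0,0,0,0,0,0,0,0,0,0,0,0,0,0,0,0,0,0,0,0,0,0.4,0,0,0,0,0,0,0.4,0,0,0,0,0,0,0.4,0,0,0,0,0,0,0.4,0,0,0,0,0,0,0.4,-0.1,0,0,0,0,0],
)

```text
time_s: 31.0
position: [0.507, 0.0999, 0.046]
tcp_rot: [-0.499, -0.501, 0.502, -0.499]
force: [-0.2, 0.3, -0.4]
grip_width: 0.0341
```

Emit:
drive_tool(
  motion=[0.4,-0.3,0,0,0,0,0,0.4,-0.6,0,0,0,0,0,0.4,-0.9,0,0,0,0,0,0.4,-1,0,0,0,0,0,0.4,-1,0,0,0,0,0,0.4,-1,0,0,0,0,0,0.4,-1,0,0,0,0,0,0.4,-1,0,0,0,0,0],
)

```text
time_s: 31.67
position: [0.5075, 0.1, 0.1457]
tcp_rot: [-0.499, -0.5, 0.501, -0.499]
force: [0.8, -1.0, -0.4]
grip_width: 0.0339
```

Emit:
drive_tool(
  motion=[0.4,0,0.3,0,0,0,0,0.4,0,0.6,0,0,0,0,0.4,0,1,0,0,0,0,0.4,0,1,0,0,0,0,0.4,0,1,0,0,0,0,0.4,0,1,0,0,0,0,0.4,0,1,0,0,0,0,0.4,0,1,0,0,0,0],
)

```text
time_s: 32.33
position: [0.6075, 0.1001, 0.1473]
tcp_rot: [-0.5, -0.5, 0.501, -0.5]
force: [-0.0, -0.1, 0.6]
grip_width: 0.034
```

```bash
python3 -c "
from h import *
t=snap('top',13);c=snap('side',13)
g=t['img'].astype(int).sum(2)//3; print(g[205:220,264:286])
g=c['img'].astype(int).sum(2)//3; print(g[166:194,300:322])
crop(c,280,160,390,240,7,'v13')
"
```

```text
[[115 116 115 111 114 113 107 106  94 117 117 122  68  63 113 114 122  97
   46  32  28  60]
 [114 114 112 111 109 108 105 102  80 117 121 120  78  44 118 122 125 110
   52  35  28  59]
 [112 111 110 107 109 104 102  99  76 115 122 121  76  29 119 122 126 115
   42  29  26  53]
 [112 111 109 105 102  99  98 100  79 114 125 123  96  30 120 125 129 117
   48  37  31  58]
 [108 108 108 104 101 101  96  93  73 111 123 127 124  44 107 127 125 124
   59  28  26  36]
 [103 105 102 100 100 100  94  88  80 107 126 132 130  47  94 125 131 132
   63  35  30  27]
 [107 100 104  97  97  92  94  85  84 106 130 131 132  63  73 128 130 131
   79  38  30  26]
 [ 98  96  97  99  96  94  93  85  82  88 129 131 134  79  68 127 131 136
  100  43  30  19]
 [ 97  94  97  90  90  88  85  83  83  67 126 131 132  86  53 123 127 132
  107  49  35  21]
 [ 96  92  92  89  85  85  79  81  72  51 119 129 128  81  30 119 124 128
  107  44  29  26]
 [ 95  92  95  90  86  87  81  80  74  46 113 126 128  95  32 118 121 125
  114  52  26  26]
 [ 99  93  92  94  87  86  83  77  75  44 110 120 120 117  40  92 120 120
  1
[... 2200 characters left out ...]
6  28  40  70  75  74  74  75
   75  75  76  74]
 [ 76  75  74  74  73  73  75  75  74  75  74  46  40  69  75  76  74  75
   78 111 110 110]
 [ 76  76  74  75  74  75  74  76  75  75  75  65  49  75  76  78 111 111
  114 137 137 135]
 [ 75  75  76  75  75  77  75  75  74  73 111 107  60 110 110  95 137 137
  135 112 137 134]
 [ 80 111  93 111 109  91  92 111 109  91 137 132  66 124 134 105 124 137
  135 113 137 134]
 [114 134 107 137 136 122 122 136 135 123 135 133 106 121 131 114 115 128
  126 122 112 111]
 [130 125 109 122 114 112 109 108 106 105 104 102 102 101  98  96  95  92
   90  86  72  73]
 [ 96  92  88  85  75  73  70  68  65  63  62  61  58  60  59  59  60  61
   61  61  61  61]]
```

View pics/v13.png

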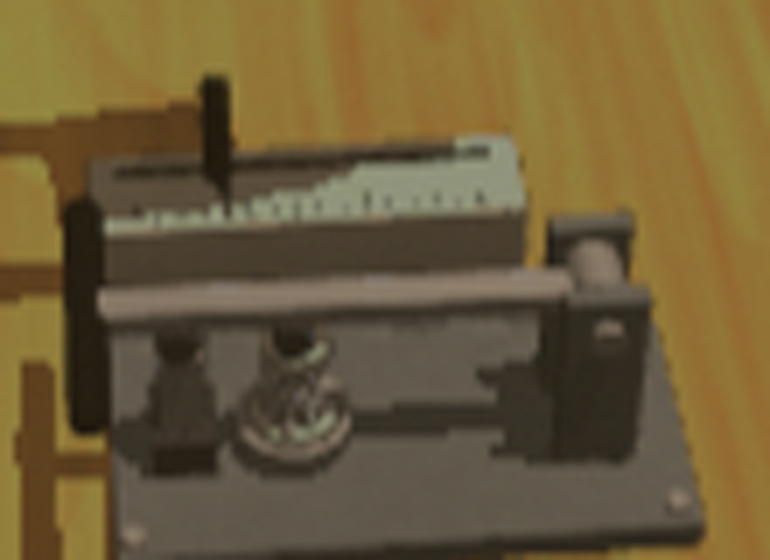

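The marker at crop (215,130) now stands near the needle at about (222,205), but the arm blocks the top view. I'll move the arm aside and measure.

Emit:
drive_tool(
  motion=[0.4,-0.3,-0.2,-0.3,0,0,0,0.4,-0.3,-0.4,-0.6,0,0,0,0.4,-0.3,-0.6,-1,0,0,0,0.4,-0.3,-0.8,-1,0,0,0,0.4,-0.3,-0.8,-1,0,0,0,0.4,-0.3,-0.8,-1,0,0,0,0.4,-0.3,-0.8,-1,0,0,0,0.4,-0.3,-0.8,-1,0,0,0],
)

```text
time_s: 33.1
position: [0.5295, 0.1996, 0.1777]
tcp_rot: [0.501, 0.499, -0.5, 0.5]
force: [0.1, -0.4, -0.3]
grip_width: 0.0336
```

Emit:
drive_tool(
  motion=[0.4,0,-0.2,-0.3,0,0,0,0.4,0,-0.4,-0.6,0,0,0,0.4,0,-0.6,-1,0,0,0,0.4,0,-0.8,-1,0,0,0,0.4,0,-0.8,-1,0,0,0,0.4,0,-0.8,-1,0,0,0,0.4,0,-0.8,-1,0,0,0,0.4,0,-0.8,-1,0,0,0],
)

```text
time_s: 33.77
position: [0.4502, 0.2995, 0.1775]
tcp_rot: [0.501, 0.499, -0.501, 0.5]
force: [0.2, -0.2, 0.0]
grip_width: 0.0338
```

```bash
python3 -c "
from h import *
t=snap('top',14);c=snap('side',14)
g=t['img'].astype(int).sum(2)//3; print(g[206:219,264:286])
g=c['img'].astype(int).sum(2)//3; print(g[168:192,304:318])
P=cloud(t); m=np.zeros(g.shape,bool); m[200:225,262:280]=1; m&=(P[...,2]>.075); v,u=np.nonzero(m); print('marker top',u.mean(),v.mean(),ray(t,u.mean(),v.mean(),.0895),len(u))
Q=cloud(c);m=(abs(Q[...,1]+.036)<.012)&(Q[...,2]>.085)&(Q[...,2]<.12)&(Q[...,0]>.475)&(Q[...,0]<.63)
q=Q[m];print(len(q),np.polyfit(q[:,0]-.65,q[:,2],1))
"
```

```text
[[146 145 102 178 187 192 117  32 140 185 184 185 184 185 185 184 185 176
  175 193 135  79]
 [142 147 105 175 184 191 124  34 137 185 189 185 188 186 187 188 187 189
  189 192 135  79]
 [145 146 107 175 190 192 125  40 137 187 185 182 188 187 190 188 187 191
  187 193 133  79]
 [153 152 113 179 191 198 124  38 139 186 188 184 185 187 189 166 133 129
  156 187 133  78]
 [151 155 119 153 158 162  98  24 107 191 190 187 189 185 188 179 168 165
  175 189 132  78]
 [154 155  86  80  87  87  54  33  57 112 159 189 176 172 189 192 194 191
  192 198 136  79]
 [151 156  64  25  36  30  34  35  38  20  72 137 132 123 138 143 135 131
  131 150 127  81]
 [155 160  68  33  40  38  33  34  43  12   0  63  67  76 106 106 102 100
   99 167 133  78]
 [151 162  64  28  36  33  41  34  40   1   0  83  85 156 171 168 170 169
  171 193 137  77]
 [153 159  85  35  13  10  19  15  18   3  70 162 169 190 189 188 189 189
  188 194 139  81]
 [153 152 113 102 113 114  68  19  75 102 163 190 191 186 186 188 185 188
  163 166 131  78]
 [153 153 118 119 128 135  83  20  95 122 187 191 186 185 186 185 186 187
  1
[... 942 characters left out ...]
 81  77  77  76  25  26  25  39 106 119 117 107 104]
 [ 94  60  56  55  51  25  25  25  28  52  72  71  61  59]
 [ 62  58  40  46  43  27  26  25  31  73  94  95  99  98]
 [108 104  98 103 100  68  29  31  54 118 132 132 131 132]
 [131 132 132 133 130 111  53  34  67 123 132 132 132 133]
 [131 131 131 131 132 129 105  74  64 124 132 132 132 132]
 [132 132 133 132 132 132 129  86  63 133 130 109 132 133]
 [132 133 131 132 130 118 131 103  62 133 129  91 132 132]
 [131 118 119 132 130 104 132 127  65 119 129 101 118 133]
 [131 118 118 132 130 118 131 128 103 117 126 110 111 123]]
marker top 269.7105263157895 212.92105263157896 [0.50658142 0.10045247 0.0895    ] 38
395 [-0.0094181   0.09581735]
```

The marker is about 2 mm past the needle towards −x: it slid 77 mm where 75 was needed. I'll regrip and correct.

Emit:
drive_tool(
  motion=[0.4,0,0.1,0.3,0,0,0,0.4,0,0.2,0.6,0,0,0,0.4,0,0.28,1,0,0,0,0.4,0,0.28,1,0,0,0,0.4,0,0.28,1,0,0,0,0.4,0,0.28,1,0,0,0,0.4,0,0.28,1,0,0,0,0.4,0,0.28,1,0,0,0],
)

```text
time_s: 34.53
position: [0.4767, 0.2012, 0.1775]
tcp_rot: [0.5, 0.5, -0.5, 0.5]
force: [-0.8, 0.0, 0.4]
grip_width: 0.0342
```

Emit:
drive_tool(
  motion=[0.4,0,0.1,0.3,0,0,0,0.4,0,0.2,0.6,0,0,0,0.4,0,0.295,1,0,0,0,0.4,0,0.295,1,0,0,0,0.4,0.2,0.295,1,0,0,0,0.4,0.4,0.295,1,0,0,0,0.4,0.55,0.295,1,0,0,0,0.4,0.55,0.295,1,0,0,0],
)

```text
time_s: 35.2
position: [0.5039, 0.1008, 0.1196]
tcp_rot: [-0.498, -0.501, 0.502, -0.499]
force: [-1.2, -0.2, 0.6]
grip_width: 0.0345
```

```bash
python3 -c "
from h import *
go([.507,.100,.038],0)"
```

```text
t 35.2 pos [0.5039 0.1008 0.1196] F [-1.2 -0.2  0.6] w 0.0345 j6 0.17
R [[-0.006, 1.0, 0.0], [-0.001, 0.0, -1.0], [-1.0, -0.006, 0.001]]
shift/0.1 [0.816 0.037 0.007] turn/1.5 [0.    0.001 0.004]
```

Emit:
drive_tool(
  motion=[0.4,0,0,0,0,0,0,0.4,0.2,0,0,0,0,0,0.4,0.4,0,0,0,0,0,0.4,0.6,0,0,0,0,0,0.4,0.75,0,0,0,0,0,0.4,0.81,0,0,0,0,0,0.4,0.81,0,0,0,0,0,0.4,0.81,0,0,0,0,0],
)

```text
time_s: 35.87
position: [0.5071, 0.1007, 0.0425]
tcp_rot: [0.501, 0.499, -0.5, 0.5]
force: [0.7, -0.0, 0.6]
grip_width: 0.0345
```

Emit:
drive_tool(
  motion=[0,0,0,0,0,0,0,0,0,0,0,0,0,0,0,0,0,0,0,0,0,0,0,0,0,0,0,0,0,0,0,0,0,0,0,0,0,0,0,0,0,0,0,0,0,0,0,0,0,0,0,0,0,0,0,0],
)

```text
time_s: 36.53
position: [0.5074, 0.1005, 0.043]
tcp_rot: [0.501, 0.499, -0.499, 0.5]
force: [-0.3, 0.5, 6.1]
grip_width: 0.011
```

```bash
python3 -c "
from h import *
go([.5094,.100,.038],0)"
```

```text
t 36.53 pos [0.5074 0.1005 0.043 ] F [-0.3  0.5  6.1] w 0.011 j6 0.17
R [[0.003, 1.0, -0.001], [0.001, -0.001, -1.0], [-1.0, 0.003, -0.001]]
shift/0.1 [0.05  0.02  0.005] turn/1.5 [-0.001 -0.    -0.002]
```

Emit:
drive_tool(
  motion=[0,0,0.005,0,0,0,0,0,0,0.01,0,0,0,0,0,0,0.015,0,0,0,0,0,0,0.02,0,0,0,0,0,0,0.02,0,0,0,0,0,0,0.02,0,0,0,0,0,0,0.02,0,0,0,0,0,0,0.02,0,0,0,0],
)

```text
time_s: 37.2
position: [0.509, 0.1005, 0.0429]
tcp_rot: [0.501, 0.499, -0.5, 0.5]
force: [-0.8, 1.2, 6.9]
grip_width: 0.0108
```

Emit:
drive_tool(
  motion=[0,0,0.005,0,0,0,0,0,0,0.005,0,0,0,0,0,0,0.005,0,0,0,0,0.4,0,0.005,0,0,0,0,0.4,0,0.005,0,0,0,0,0.4,0,0.005,0,0,0,0,0.4,0,0.005,0,0,0,0,0.4,-0.1,0.005,0,0,0,0],
)

```text
time_s: 37.87
position: [0.5072, 0.0999, 0.0501]
tcp_rot: [-0.499, -0.501, 0.502, -0.499]
force: [-0.3, 0.1, -0.0]
grip_width: 0.0345
```

Emit:
drive_tool(
  motion=[0.4,-0.3,0,0,0,0,0,0.4,-0.6,0,0,0,0,0,0.4,-0.9,0,0,0,0,0,0.4,-1,0,0,0,0,0,0.4,-1,0,0,0,0,0,0.4,-1,0,0,0,0,0,0.4,-1,0,0,0,0,0,0.4,-1,0,0,0,0,0],
)

```text
time_s: 38.53
position: [0.5075, 0.1, 0.1498]
tcp_rot: [-0.499, -0.5, 0.501, -0.499]
force: [0.5, -0.3, 0.6]
grip_width: 0.0341
```

Emit:
drive_tool(
  motion=[0.4,-0.2,0,-0.3,0,0,0,0.4,-0.2,-0.1,-0.6,0,0,0,0.4,-0.2,-0.3,-1,0,0,0,0.4,-0.2,-0.3,-1,0,0,0,0.4,-0.2,-0.3,-1,0,0,0,0.4,-0.2,-0.3,-1,0,0,0,0.4,-0.2,-0.3,-1,0,0,0,0.4,-0.2,-0.3,-1,0,0,0],
)

```text
time_s: 39.2
position: [0.4791, 0.1991, 0.171]
tcp_rot: [-0.5, -0.499, 0.501, -0.499]
force: [0.2, -0.2, -0.9]
grip_width: 0.0338
```

Emit:
drive_tool(
  motion=[0.4,0,0,-0.3,0,0,0,0.4,0,-0.1,-0.6,0,0,0,0.4,0,-0.3,-1,0,0,0,0.4,0,-0.3,-1,0,0,0,0.4,0,-0.3,-1,0,0,0,0.4,0,-0.3,-1,0,0,0,0.4,0,-0.3,-1,0,0,0,0.4,0,-0.3,-1,0,0,0],
)

```text
time_s: 39.87
position: [0.4496, 0.2989, 0.1715]
tcp_rot: [-0.501, -0.499, 0.501, -0.499]
force: [0.1, -0.2, 1.0]
grip_width: 0.0342
```

```bash
python3 -c "
from h import *
t=snap('top',15);c=snap('side',15)
g=t['img'].astype(int).sum(2)//3; print(g[208:217,264:286])
g=c['img'].astype(int).sum(2)//3; print(g[174:192,304:318])
s0=load('top',12)
P=cloud(t); m=np.zeros(g.shape,bool); m[200:225,262:280]=1; m&=(P[...,2]>.075); v,u=np.nonzero(m); print('marker top',u.mean(),v.mean(),ray(t,u.mean(),v.mean(),.0895),len(u))
Q=cloud(c);m=(abs(Q[...,1]+.036)<.012)&(Q[...,2]>.085)&(Q[...,2]<.12)&(Q[...,0]>.475)&(Q[...,0]<.63)
q=Q[m];print(len(q),np.polyfit(q[:,0]-.65,q[:,2],1))
b=cv2.resize(t['img'][195:230,258:290,::-1],None,fx=12,fy=12,interpolation=cv2.INTER_CUBIC)
a=cv2.resize(c['img'][160:240,280:390,::-1],None,fx=5.25,fy=5.25,interpolation=cv2.INTER_CUBIC)[:420]
b=cv2.resize(b,None,fx=.5,fy=.5); o=np.zeros((420,a.shape[1]+b.shape[1],3),np.uint8); o[:a.shape[0],:a.shape[1]]=a;o[:b.shape[0],a.shape[1]:]=b
cv2.imwrite('pics/v15.png',o)
"
```

```text
[[146 150 107 177 187 191 126  33 138 184 189 185 183 188 185 189 190 191
  188 191 132  77]
 [148 149 110 178 193 198 123  37 139 186 191 184 185 188 185 168 136 130
  155 189 134  80]
 [152 157 102 126 140 139  92  29  97 157 191 190 189 187 187 177 165 164
  175 189 134  76]
 [157 159  76  58  62  59  48  32  41  80 130 190 177 172 187 191 195 192
  192 194 131  76]
 [151 155  63  29  40  31  32  40  35  11  45 127 122 122 137 141 133 134
  130 148 130  81]
 [154 161  67  30  38  41  37  31  39   6   0  45  50  75 105 107  99 102
  101 168 134  79]
 [153 162  75  26  16  23  20  17  28   3   0  97 103 157 170 171 167 167
  170 194 135  79]
 [152 157 107  81  58  49  32   8  51  50  45 166 174 186 189 189 187 191
  189 194 135  81]
 [152 154 117 110 112 114  77  26  84 111 105 182 189 188 186 188 183 190
  164 164 127  76]]
[[101 101 100 100  95  27  30  28  38  94 105 103 103 102]
 [101 101 100 100  96  26  27  27  34  80 104 103 102 103]
 [102 102 102 100  96  30  25  25  32  80 103 104 103 102]
 [103 102 102 100  95  33  24  26  33  79 102 103 103 103]
 [102 103 101 100  95  33 
[... 204 characters left out ...]
 118]
 [114  81  77  77  76  40  26  25  30  72 119 117 107 105]
 [ 95  60  54  55  51  32  25  25  28  51  72  72  62  60]
 [ 61  58  40  47  43  33  26  26  27  55  96  96 100  99]
 [107 105 100  98  70  93  43  30  42 108 133 132 133 132]
 [131 132 132 130 109 127  63  39  59 123 133 133 132 132]
 [132 131 132 132 133 130 106  75  64 123 132 132 132 133]
 [132 132 133 132 133 132 129  85  64 132 130 108 134 133]
 [132 133 133 133 130 119 130 103  63 132 130  92 133 132]
 [131 118 119 132 131 104 133 127  65 120 130 102 118 133]
 [131 118 118 131 131 118 131 128 103 117 127 111 111 124]]
marker top 269.5 212.10526315789474 [0.50877631 0.10101849 0.0895    ] 38
396 [-0.00824754  0.09582437]
```

In both cameras the marker is within about 0.5 mm of the needle, apart from one top-edge estimate that says 1.1 mm. The needle hasn't moved since the lever was released, so the lever is holding, and the robot is clear. I'm handing in.

```bash
python3 -c "
from bench import sign_off
print(sign_off())"
```

```text
the job is handed in; nothing more can be done
None
```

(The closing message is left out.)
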